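# Pack the watch dials and close their transport case

### The job

Clear the loupe out of the open blue transport case and stand it upright, wholly on the round cork mat. Slide every dial plate up out of the slotted beech rack, stand each one fully home in a slot of the case, then swing the upper shell over and press it down until the two shells meet edge to edge all round. Leave the other things on the bench where they are; if something gets knocked out of place, put it right.

Things in the scene. Friction and masses are not known exactly. Their poses are not given: they have to be found in the camera images.
- case: Blue transport case, lower shell, fixed: 230 (its x) x 120 (its y) x 40 mm high, walls 5 mm. Origin: centre of its underside, z up. A grey slotted insert fills it wall to wall, its top 28 mm above the bench, with five slots across it, 40 mm apart along the case's x. A plate fully home has its underside 8 mm and its top edge 68 mm above the bench.
- case_slot0 (a point): Centre of the mouth of the case slot at case x = -80 mm, 28 mm above the bench; axes as the case. The slot is 11.5 mm (x) by 66 mm (y) and 20 mm deep, its mouth chamfered 2 mm.
- case_slot1 (a point): The same for the slot at case x = -40 mm.
- case_slot2 (a point): The same for the slot at case x = 0 mm.
- case_slot3 (a point): The same for the slot at case x = 40 mm.
- case_slot4 (a point): The same for the slot at case x = 80 mm.
- lid (a joint): Upper shell, a blue hollow cover 230 x 120 x 38 mm outside, 34 mm deep inside, hinged along the case's +y rim. Value in rad: 0 = closed, rims meeting (top then 78.5 mm above the bench); 1.57 = straight up. Starts open, leaning back from the case (1.65 to 1.95); stops at 2.0. The friction hinge (0.22 N m) holds it where it is left: push it over from behind, then press down (2 to 5 N).
- lid_hinge (a point): Middle of the hinge line (at the case's +y rim, 40.5 mm above the bench). The frame turns with the upper shell; x is along the hinge.
- lid_edge (a point): Middle of the upper shell's free edge, on its outer top face: in the shell's own frame 120 mm along -y and 38 mm along +z from lid_hinge. When the shell stands open this point is high up, on the side away from the case.
- rack: Beech rack block fixed to the bench, 220 (its x) x 85 (its y) x 30 mm high; origin: centre of its underside. Five slots 40 mm apart along its x (at -80, -40, 0, 40, 80 mm), each 11.5 x 66 mm and 24 mm deep; a plate in it stands upright, its underside 6 mm and its top edge 66 mm above the bench.
- mat: Round cork mat, 96 mm across at its bevelled foot and 2 mm thick, fixed to the bench; origin: centre of its underside.
- loupe: Black watchmaker's loupe with a brass band, an upright cylinder 39 mm across and 28 mm tall, 30 to 60 g; origin: centre of its underside. It starts standing on the insert inside the case, over the slots (underside 28 mm above the bench).
- plate0: Dial plate: black plastic plate with a silver dial, 8 mm thick (its x) x 60 mm wide (its y) x 60 mm tall (its z), about 45 g; both faces look alike. Origin: centre of its lower edge. Starts upright in one of the rack's slots, or is absent. Three to five plates are present.
- plate1: Dial plate: black plastic plate with a silver dial, 8 mm thick (its x) x 60 mm wide (its y) x 60 mm tall (its z), about 45 g; both faces look alike. Origin: centre of its lower edge. Starts upright in one of the rack's slots, or is absent. Three to five plates are present.
- plate2: Dial plate: black plastic plate with a silver dial, 8 mm thick (its x) x 60 mm wide (its y) x 60 mm tall (its z), about 45 g; both faces look alike. Origin: centre of its lower edge. Starts upright in one of the rack's slots, or is absent. Three to five plates are present.
- plate3: Dial plate: black plastic plate with a silver dial, 8 mm thick (its x) x 60 mm wide (its y) x 60 mm tall (its z), about 45 g; both faces look alike. Origin: centre of its lower edge. Starts upright in one of the rack's slots, or is absent. Three to five plates are present.
- plate4: Dial plate: black plastic plate with a silver dial, 8 mm thick (its x) x 60 mm wide (its y) x 60 mm tall (its z), about 45 g; both faces look alike. Origin: centre of its lower edge. Starts upright in one of the rack's slots, or is absent. Three to five plates are present.
- dish: Small clear glass dish, 48 mm across, 26 mm tall, loose bystander; origin: centre of its underside.
- cap: Black cap, 36 mm across, 12 mm tall, loose bystander; origin: centre of its underside.
- driver: Yellow-handled screwdriver 130 mm long lying along its own x, loose bystander.
- tweezers: Steel tweezers 120 mm long lying along their own x, loose bystander.
- cushion: Black round rubber cushion, 72 mm across, 26 mm tall, loose bystander; origin: centre of its underside.

How it is judged:
By the outcome, as a careful person would: the job done as asked, in the order asked, and still so for the second after the job is handed in, with the robot touching nothing.
Of plate0, plate1, plate2, plate3, plate4 only 3 to 5 are there at a start; the rules pass over those that are not, and their reading is None.
At some moment in a run one of loupe may be knocked a few centimetres aside while the robot is not near it.
It also fails if it takes over 210 s, if anything falls off the work surface, if the arm or the gripper's body presses on something with over 40 N, if the wrist force passes 120 N, or if a joint passes its speed limit or range.

### The arm

A 6-joint arm with a two-finger parallel gripper is mounted at the origin on the work surface. World frame = base frame: x ahead of the robot, y to its left, z up, the work surface at z = 0. Lengths are in m, angles in rad, forces in N, time in s.
With the tool pointing down it reaches from about 0.35 to 0.725 m from the base axis. Payload 4.3 kg.
Tool frame: the origin (TCP) lies between the finger pads; the fingertips stand 25 mm ahead of it and the grasp point (between the pads) lies 6 mm ahead of it (tip_reach is the distance from the TCP to the fingertips, in m); z points along the fingers, y is the line along which they close (so a half turn about z gives the same grasp; the last joint's range is limited). The gripper opens to 85 mm and grips with 20 to 120 N. Pads are 22 mm wide; open, the fingers measure 114 mm over their backs; the gripper's body (76 mm by 85 mm) begins 54 mm behind the grasp point. The pads swing forward as they close: fully open they stand 13 mm farther back than shut.
Start: joints at [1.058, 0.377, 0.081, 1.274, 0, 1.46], TCP at [0.225, 0.529, 0.256] pointing down, gripper open.
Joint ranges: [-2.72, 2.72], [-0.84, 1.66], [-1.02, 1.22], [-1.77, 2.12], [-1.37, 1.28], [-3.14, 3.14]. Speed limits (rad/s): [2.57, 2.57, 3.14, 3.14, 3.14, 3.14].

### API

Orientations are given as a 3x3 rotation matrix whose columns are the frame's x, y, z axes.
In Python, from station import observe, get_image, finish_job, tip_reach gives the robot as it stands. The module is installed in compiled form; this text tells all that it offers.
- The arm moves only by the shell command python3 -m handwheel 'ROWS' [FORCE]. ROWS is JSON, a list that holds one entry, the list of rows, each a list of 7 numbers: the opening, from 0 (shut) to 1 (fully open), then the shift along the tool's x, y, z in mm, then the turn, a rotation vector about the tool's x, y, z in degrees. In form: [[[grip, x, y, z, rx, ry, rz], ...]]. A call has 1 to 12 rows; each row is the pose to reach, as a shift and turn from the pose commanded when the call began, along the tool's axes at that moment; what a row does not reach only later rows make up. A row lasts 1/10 s, in which the tool goes at most 50 mm and 8.59 degrees, less where a joint would pass 70% of its speed; a pose out of reach is approached as far as the arm can. A call with a gripper value outside its range is refused whole. The fingers move at their own pace and stop on an object; FORCE is the grip in N (left out, the last holds). Time passes only in rows, so rows that repeat a pose let the fingers close. It gives the time, the measured TCP pose, the force, the opening and the grip force at its end, in the units of the state.
- observe(): the state, without advancing time (a new reading comes with each control period).
- get_image(name): name is "scene" or "side" or "wrist"; returns a dict with "pixels" (400x640x3 uint8, blue, green, red), "vertical_fov" (degrees; the focal length in pixels is half the picture's height over the tangent of half this angle, whatever the lens; pixels are square), "cx", "cy" (the principal point, pixels), "cam_to_world" (4x4, takes a point from camera to world coordinates); the wrist camera has in their place "T_tool_cam" (4x4, takes a point from camera to tool coordinates, whose origin is the TCP and whose axes are the flange's). Camera axes: x right, y down, z forward; pixel columns grow to the right and rows downward; lengths in m; the calibration is good to about 2 mm. A picture is of the moment at which its call begins: read the wrist's pose just before it. There is no depth.
- finish_job(): hands the job in; it is judged then, once.
The state is a dict: "t": time; "joint_pos": joint angles; "dq": joint speeds; "tau": joint torques, N m; "tcp_pos": TCP position; "tcp_rot": TCP orientation; "wrist_force": force on the tool from outside, world axes, zero at the start; "ft_torque": the same for the moment, N m; "finger_gap": finger opening in m; "grasp_force": force on a finger pad.
Only numpy, scipy, OpenCV 4.12 (cv2) and the standard library are available. Lean on these libraries where they do the work, as an engineer would, in place of code of your own. Each camera call takes 0.05 s, during which the arm holds its last target. There are 200 camera calls.

## Working session

There is one attempt and no reset: what is moved stays moved. The work goes in short steps, Python scripts to look and compute and a shell command to move; the robot and the scene stay as the last step left them, time stands still between calls to the robot, and variables do not carry over. Pictures are saved under pics/ and viewed, at most 14 in all, crops included, and the job is handed in when it is done.

```bash
mkdir -p pics; cat > h.py <<'E'
import numpy as np,cv2,json
from station import observe,get_image
def snap(name,fn):
    s=observe(); g=get_image(name); cv2.imwrite('pics/'+fn+'.png',g['pixels'])
    f=200/np.tan(np.radians(g['vertical_fov'])/2)
    if name=='wrist':
        T=np.eye(4);T[:3,:3]=s['tcp_rot'];T[:3,3]=s['tcp_pos'];T=T@g['T_tool_cam']
    else: T=np.array(g['cam_to_world'])
    d=dict(T=np.array(T).tolist(),f=float(f),cx=float(g['cx']),cy=float(g['cy']))
    json.dump(d,open('pics/'+fn+'.json','w')); return g['pixels']
def cam(fn): return json.load(open('pics/'+fn+'.json'))
def ray(fn,u,v):
    c=cam(fn);T=np.array(c['T']);d=T[:3,:3]@np.array([(u-c['cx'])/c['f'],(v-c['cy'])/c['f'],1]);return T[:3,3],d/np.linalg.norm(d)
def onz(fn,u,v,z):
    o,d=ray(fn,u,v);return o+d*(z-o[2])/d[2]
def tri(*obs):
    A=np.zeros((3,3));b=np.zeros(3)
    for fn,u,v in obs:
        o,d=ray(fn,u,v);P=np.eye(3)-np.outer(d,d);A+=P;b+=P@o
    p=np.linalg.solve(A,b);return p,[float(np.linalg.norm((np.eye(3)-np.outer(ray(*o)[1],ray(*o)[1]))@(p-ray(*o)[0])))*1000 for o in obs]
def proj(fn,P):
    c=cam(fn);T=np.linalg.inv(np.array(c['T']));q=T[:3,:3]@np.array(P)+T[:3,3];return c['f']*q[0]/q[2]+c['cx'],c['f']*q[1]/q[2]+c['cy']
E
python3 - <<'E'
from h import *
for n in ('scene','side','wrist'):
    snap(n,n+'0'); c=cam(n+'0');print(n,np.round(c['T'],3).tolist(),c['f'],c['cx'],c['cy'])
s=observe();print({k:np.round(v,3).tolist() for k,v in s.items()})
E
```

```text
scene [[0.097, 0.669, -0.737, 1.211], [0.995, -0.06, 0.077, -0.061], [0.008, -0.741, -0.672, 0.672], [0.0, 0.0, 0.0, 1.0]] 426.00311028463443 320.241143087417 200.84447131149142
side [[0.773, -0.44, 0.457, 0.135], [-0.635, -0.551, 0.542, -0.499], [0.013, -0.709, -0.705, 0.77], [0.0, 0.0, 0.0, 1.0]] 414.9998055198861 315.2504086706563 204.203614383113
wrist [[0.391, 0.876, 0.282, 0.152], [0.921, -0.372, -0.12, 0.56], [-0.0, 0.307, -0.952, 0.373], [0.0, 0.0, 0.0, 1.0]] 322.7950525939935 318.9503075993682 200.1702678679259
{'t': 0.15, 'joint_pos': [1.058, 0.378, 0.08, 1.274, 0.0, 1.461], 'dq': [0.0, -0.004, 0.004, -0.0, 0.002, -0.0], 'tau': [0.001, -46.403, 27.017, 0.014, -0.0, 0.0], 'tcp_pos': [0.225, 0.529, 0.256], 'tcp_rot': [[-0.92, 0.392, -0.001], [0.392, 0.92, -0.001], [0.0, -0.002, -1.0]], 'wrist_force': [0.373, -0.867, -0.39], 'ft_torque': [0.002, 0.012, 0.006], 'grasp_force': 0.0, 'finger_gap': 0.085}
```

View pics/scene0.png

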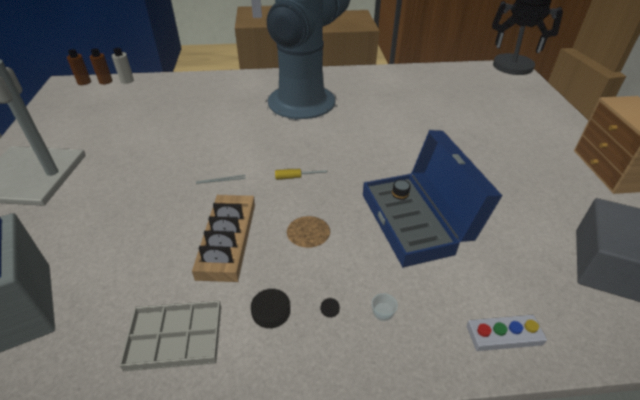

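View pics/side0.png

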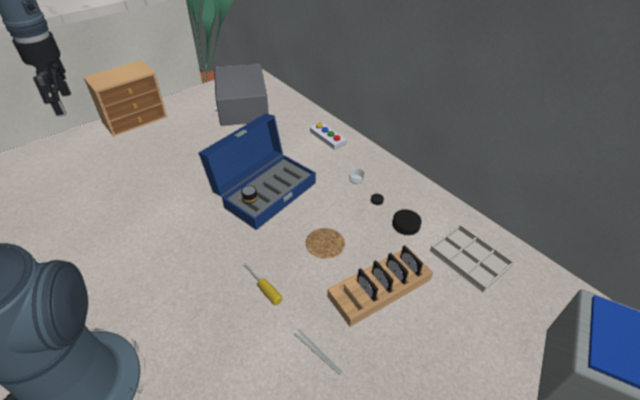

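Both views show four plates in the rack, with the slot nearest the robot empty. In scene the loupe is at (401,188), the mat at (309,231), and the case at about (410,215). Next I'll enlarge crops.

```bash
python3 - <<'E'
import cv2
a=cv2.imread('pics/scene0.png')[120:290,190:510];cv2.imwrite('pics/c1.png',cv2.resize(a,None,fx=2.5,fy=2.5,interpolation=cv2.INTER_CUBIC))
a=cv2.imread('pics/side0.png')[105:330,190:450];cv2.imwrite('pics/c2.png',cv2.resize(a,None,fx=2.6,fy=2.6,interpolation=cv2.INTER_CUBIC))
E
```

```text
(no output)
```

View pics/c1.png

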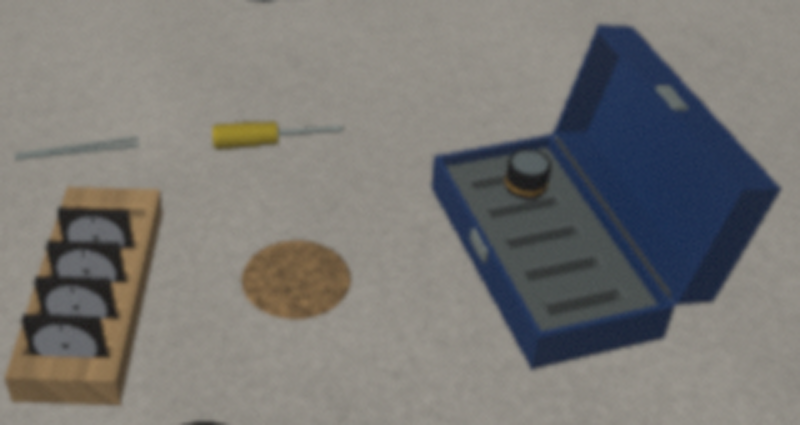

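View pics/c2.png

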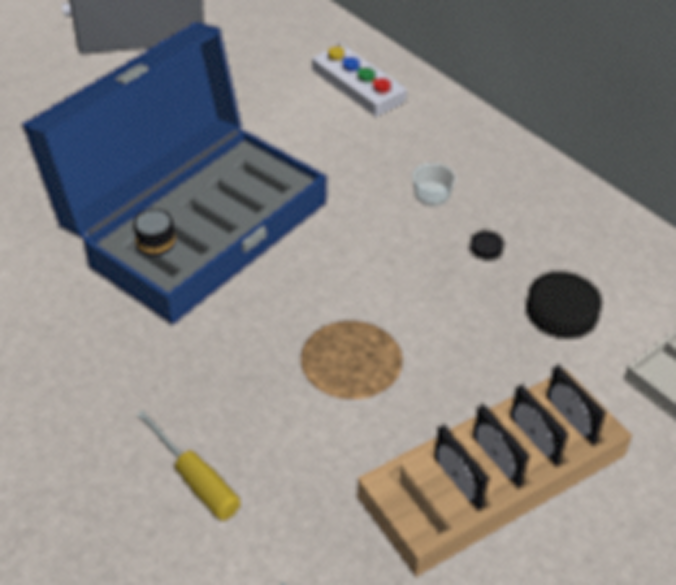

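Crop c1 (scene ×2.5) shows case slots 1–4 with centres near (523,207), (542,237), (562,268) and (583,302), the loupe top at (530,165), and plate top edges at y≈209, 243, 279 and 318. Crop c2 (side ×2.6) shows the plate top edges running from (440,430) to (554,370), the mat at (352,359), and the loupe top at (154,222).

```bash
cat > m1.py <<'E'
from h import *
from scipy.optimize import least_squares
S=lambda u,v:('scene0',190+(u-.75)/2.5,120+(v-.75)/2.5)
D=lambda u,v:('side0',190+(u-.8)/2.6,105+(v-.8)/2.6)
def show(n,*o):
    p,e=tri(*o);print(n,np.round(p*1000,1),np.round(e,1))
show('slot4',S(583,302.5),D(267,176.5));show('slot3',S(562,268.5),D(241,198.5));show('slot2',S(542,237.5),D(215,218))
show('mat',S(296.5,279),D(352,359))
show('loupetop',S(530,163),D(154,222))
for n,a,b in (('p1',(94.5,209),(462,455)),('p2',(85.5,243),(502,434)),('p3',(75,279.5),(540,413)),('p4',(63.5,318),(578,395))): show(n,S(*a),D(*b))
show('caseA',S(435,158),D(172,294));show('caseB',S(535,342),D(327,178))
show('lidedge1',S(601,26),D(26,125));show('lidedge2',S(778,188),D(217,27))
def fit(pts,x0):
    def r(q):
        c,s=np.cos(q[2]),np.sin(q[2]);R=np.array([[c,-s,0],[s,c,0],[0,0,1]]);o=[]
        for (fn,u,v),P in pts:
            a=proj(fn,R@np.array(P)+[q[0],q[1],0]);o+=[a[0]-u,a[1]-v]
        return np.array(o)
    z=least_squares(r,x0,loss='soft_l1');print(np.round(z.x[:2]*1000,1),np.degrees(z.x[2]),'res px',np.round(np.abs(r(z.x)).reshape(-1,2).max(1),1));return z.x
pc=[]
for k,a,b in ((4,(583,302.5),(267,176.5)),(3,(562,268.5),(241,198.5)),(2,(542,237.5),(215,218)),(1,(523,207.5),None)):
    P=[-.08+.04*k,0,.028];pc.append((S(*a),P)); 
    if b:pc.append((D(*b),P))
for a,P in ((S(435,158),[-.115,-.06,.04]),(D(172,294),[-.115,-.06,.04]),(S(535,342),[.115,-.06,.04]),(D(327,178),[.115,-.06,.04])):pc.append((a,P))
print('case');fit(pc,[.6,.15,0])
pr=[]
for k,l,r,b in ((1,(58,208),(131,210),(462,455)),(2,(47,242),(124,244),(502,434)),(3,(35,279),(115,280),(540,413)),(4,(23,317),(104,319),(578,395))):
    x=-.08+.04*k;pr+=[(S(*l),[x,-.03,.066]),(S(*r),[x,.03,.066]),(D(*b),[x,0,.066])]
for a,P in ((S(70,188),[-.11,-.0425,.03]),(S(161,190),[-.11,.0425,.03]),(S(7,381),[.11,-.0425,.03]),(S(121,381),[.11,.0425,.03]),(D(359,488),[-.11,.0425,.03]),(D(415,557),[-.11,-.0425,.03]),(D(631,435),[.11,-.0425,.03])):pr.append((a,P))
print('rack');fit(pr,[.6,-.2,0])
print('dish etc')
for n,u,v,z in (('dish',384,307,.013),('cap',330,307,.006),('cush',270,308,.013)):print(n,onz('scene0',u,v,z)*1000)
E
python3 m1.py
```

```text
slot4 [645.6 208.1  27.7] [1.9 1.9]
slot3 [605.  200.7  25.5] [3.1 3.1]
slot2 [566.7 193.   25.6] [3.2 3.2]
mat [569.9 -21.   -1.6] [1.6 1.6]
loupetop [499.9 195.7  55.4] [1.6 1.6]
p1 [ 536.5 -189.2   64. ] [2.8 2.8]
p2 [ 576.2 -194.3   63. ] [3. 3.]
p3 [ 616.  -199.4   62.4] [2.5 2.5]
p4 [ 655.  -205.7   61.3] [3. 3.]
caseA [467.  116.5  40.3] [1. 1.]
caseB [687.9 158.1  34.9] [0.1 0.1]
lidedge1 [427.5 269.4 156.1] [6. 6.]
lidedge2 [665.1 321.2 153.8] [9.1 9.1]
case
[567.2 194.6] 10.305166917080905 res px [0.5 0.8 0.6 2.  0.2 1.9 0.3 1.2 0.7 0.4 1.6]
rack
[ 578.3 -192.8] -7.069297534447899 res px [0.6 1.1 2.2 0.3 1.6 2.6 0.2 1.4 2.6 0.1 0.7 3.5 1.6 0.7 1.2 1.3 4.6 0.3
 1.2]
dish etc
dish [783.28370235 101.45239869  13.        ]
cap [769.65832591   4.88550684   6.        ]
cush [ 766.44863022 -103.64191757   13.        ]
```

The heights agree: slot mouths 26–28 mm, plate tops 61–64 mm, loupe top 55 mm. I'll move over the case with the camera away from the lid, then refine with the wrist camera.

```bash
cat >> h.py <<'E'
from scipy.spatial.transform import Rotation as Ro
def go(p,yaw,quiet=False):
    """rows values (mm, deg) to bring TCP to p (m), tool down, tool x at yaw deg"""
    s=observe();R=np.array(s['tcp_rot']);y=np.radians(yaw)
    x=np.array([np.cos(y),np.sin(y),0]);z=np.array([0,0,-1.]);Rt=np.stack([x,np.cross(z,x),z],1)
    d=R.T@(np.array(p)-s['tcp_pos'])*1000;w=Ro.from_matrix(R.T@Rt).as_rotvec(degrees=True)
    print('row',np.round(d,1),np.round(w,1),'t',s['t'])
E
python3 - <<'E'
from h import *
from station import tip_reach
print(tip_reach);go([.567,.195,.22],-79.7)
E
```

```text
0.025
row [-445.3 -172.9   35.8] [-0.000e+00 -1.000e-01 -1.234e+02] t 0.15
```

```bash
python3 -m handwheel '[[[0.6,-445,-173,20,0,0,-100],[0.6,-445,-173,20,0,0,-100],[0.6,-445,-173,20,0,0,-100],[0.6,-445,-173,20,0,0,-100],[0.6,-445,-173,20,0,0,-100],[0.6,-445,-173,20,0,0,-100],[0.6,-445,-173,20,0,0,-100],[0.6,-445,-173,20,0,0,-100],[0.6,-445,-173,20,0,0,-100],[0.6,-445,-173,20,0,0,-100],[0.6,-445,-173,20,0,0,-100],[0.6,-445,-173,20,0,0,-100]]]' 40; python3 -c "
from h import *
go([.567,.195,.22],-79.7)"
```

```text
t: 1.35
tcp_pos: [0.5687, 0.1928, 0.2353]
tcp_rot: [[-0.279, -0.96, -0.001], [-0.96, 0.279, -0.001], [0.001, 0.0, -1.0]]
wrist_force: [-0.8, -0.2, 0.8]
finger_gap: 0.0515
grasp_force: 0.0
row [-1.6  2.2 15.3] [  0.   -0.  -26.5] t 1.35
```

```bash
python3 -m handwheel '[[[0.6,-1.6,2.2,15.3,0,0,-26.5],[0.6,-1.6,2.2,15.3,0,0,-26.5],[0.6,-1.6,2.2,15.3,0,0,-26.5],[0.6,-1.6,2.2,15.3,0,0,-26.5],[0.6,-1.6,2.2,15.3,0,0,-26.5]]]'; python3 -c "
from h import *
snap('wrist','w1')
a=cv2.imread('pics/w1.png');cv2.imwrite('pics/w1b.png',cv2.resize(a,(800,500),interpolation=cv2.INTER_CUBIC))"
```

```text
t: 1.85
tcp_pos: [0.5652, 0.1976, 0.2208]
tcp_rot: [[0.174, -0.985, -0.0], [-0.985, -0.174, -0.0], [-0.0, 0.0, -1.0]]
wrist_force: [0.7, -0.3, 0.5]
finger_gap: 0.0511
grasp_force: 0.0
```

View pics/w1b.png

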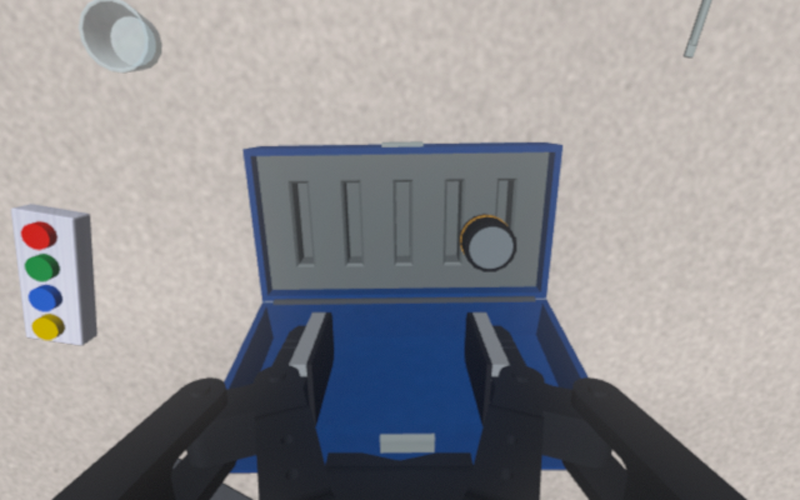

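Picture w1b (×1.25) shows the empty slots with mouth centres near (302,223), (354,222), (403,222) and (453,221). The loupe top is at (490,245), and the case front corners are at (245,150) and (561,146).

```bash
cat > m2.py <<'E'
import re
src=open('m1.py').read().split("show('slot4'")[0]+"def fit"+open('m1.py').read().split("def fit")[1].split("print('case')")[0]
exec(src)
W=lambda u,v:('w1',(u-.125)/1.25,(v-.125)/1.25)
pw=[(W(302,223),[.08,0,.028]),(W(354,222),[.04,0,.028]),(W(403,222),[0,0,.028]),(W(453.5,221.5),[-.04,0,.028]),
(W(245,150),[.115,-.06,.04]),(W(561,146),[-.115,-.06,.04])]
print('wrist only');fit(pw,[.56,.19,.18]);print('all');q=fit(pc+pw,[.56,.19,.18])
lp=[W(490,245),S(530,163),D(154,222)];print('loupe',tri(*lp), tri(*lp[:1],lp[2]))
for z in (.056,): print([np.round(onz(*o,z)*1000,1) for o in lp])
c,s=np.cos(q[2]),np.sin(q[2]);d=onz(*lp[0],.056)[:2]-q[:2];print('loupe in case',c*d[0]+s*d[1],-s*d[0]+c*d[1])
print('rim at hinge',[np.round(onz(*W(u,v),.04),4) for u,v in((547,300),(263,302))], 'pred',[np.round(q[:2]+np.array([[c,-s],[s,c]])@[x,.06],4) for x in(-.115,.115)])
show=lambda n,*o:print(n,tri(*o))
show('slot4',W(302,223),D(267,176.5));show('slot3',W(354,222),S(562,268.5))
E
python3 m2.py
```

```text
wrist only
[560.5 196.1] 10.455840558695007 res px [0.4 1.  0.7 0.9 2.8 2.3]
all
[561.5 195.9] 10.46536878287822 res px [1.6 2.6 1.4 2.7 1.6 3.1 1.5 1.7 2.9 2.6 1.1 0.8 2.  0.7 0.6 3.2 1.6]
loupe (array([0.49852439, 0.19509281, 0.05579673]), [2.0080416783816553, 2.067985920068084, 2.0353495508457495]) (array([0.4980772 , 0.19297377, 0.05750601]), [1.4431772126989253, 1.4431772126989175])
[array([496.6, 194.5,  56. ]), array([499. , 197.1,  56. ]), array([499.5, 192.9,  56. ])]
loupe in case -0.06407292404076746 0.01039501921269316
rim at hinge [array([0.4352, 0.2359, 0.04  ]), array([0.6613, 0.2781, 0.04  ])] pred [array([0.4375, 0.234 ]), array([0.6637, 0.2758])]
slot4 (array([0.64250018, 0.20818265, 0.0274378 ]), [3.7949749103514123, 3.7949749103513404])
slot3 (array([0.59949536, 0.20451722, 0.02216063]), [0.6814607331661616, 0.6814607331660669])
```

```bash
python3 - <<'E'
from h import *
s=observe();print(np.round(s['tcp_pos'],4),np.round(s['dq'],3))
snap('wrist','w2');s=observe();print(np.round(s['tcp_pos'],4))
a=cv2.imread('pics/w2.png')
g=cv2.cvtColor(a,cv2.COLOR_BGR2GRAY)
print(g[160:166].mean(0).astype(int)[190:460].tolist())
b=a.astype(int);print((b[:,:,0]-b[:,:,2])[165,190:460].tolist())
E
```

```text
[0.5652 0.1976 0.2209] [ 0.     0.001  0.001 -0.002  0.001 -0.008]
[0.5653 0.1976 0.221 ]
[193, 192, 191, 189, 189, 190, 191, 190, 186, 160, 114, 87, 83, 82, 78, 69, 61, 59, 61, 78, 103, 115, 116, 116, 116, 115, 115, 115, 115, 115, 115, 115, 115, 115, 115, 114, 115, 114, 114, 114, 113, 112, 101, 90, 83, 71, 61, 60, 63, 81, 102, 111, 112, 113, 112, 112, 108, 103, 106, 110, 112, 111, 112, 111, 111, 111, 111, 111, 111, 111, 111, 111, 111, 111, 111, 110, 111, 111, 110, 110, 110, 110, 109, 98, 86, 76, 63, 64, 91, 108, 110, 109, 110, 110, 110, 109, 109, 106, 101, 104, 109, 110, 110, 110, 109, 109, 109, 109, 110, 110, 109, 110, 109, 109, 110, 110, 110, 110, 109, 109, 110, 110, 110, 109, 99, 89, 89, 100, 108, 109, 109, 109, 110, 109, 109, 108, 108, 97, 93, 98, 102, 108, 109, 109, 109, 109, 110, 109, 109, 109, 109, 109, 109, 109, 109, 109, 109, 109, 109, 109, 108, 109, 109, 108, 108, 99, 90, 98, 107, 108, 108, 109, 108, 109, 109, 107, 91, 70, 67, 85, 97, 103, 107, 109, 109, 108, 109, 109, 109, 108, 109, 109, 109, 109, 109, 109, 109, 109, 109, 109, 108, 109, 109, 109, 109, 108, 101, 93, 100, 1
[... 518 characters left out ...]
, 10, 9, 9, 10, 10, 9, 10, 9, 10, 10, 9, 9, 9, 8, 8, 9, 10, 8, 7, 8, 6, 4, 8, 9, 9, 9, 10, 9, 10, 9, 10, 9, 9, 9, 9, 10, 10, 10, 10, 10, 10, 10, 10, 10, 10, 10, 9, 9, 10, 9, 9, 9, 10, 9, 9, 9, 9, 10, 9, 9, 7, 8, 9, 8, 9, 9, 9, 9, 9, 9, 8, 8, 9, 9, 9, 9, 9, 9, 9, 9, 9, 9, 9, 8, 9, 10, 9, 9, 9, 9, 8, 9, 9, 9, 10, 8, 9, 9, 9, 9, 8, 9, 9, 11, 9, 10, 10, 9, 10, 10, 9, 7, 7, 7, 8, 10, 9, 9, 9, 8, 8, 10, 8, 10, 10, 9, 10, 10, 10, 8, 10, 9, 9, 10, 11, 10, 9, 11, 10, 10, 9, 8, 8, 9, 9, 8, 10, 9, 10, 7, 4, 5, 6, 6, 8, 8, 8, 9, 9, 9, 9, 8, 8, 8, 8, 8, 8, 8, 9, 9, 7, 8, 9, 8, 8, 7, 8, 8, 12, 17, 23, 24, 25, 39, 60, 71, 71, 71, 54, 10, -11, -12, -12, -12, -12, -12, -12, -12, -11, -12, -13, -12, -12, -12]
```

```bash
python3 - <<'E'
from h import *
go([.4975,.1945,.105],-79.5)
E
```

```text
row [ -8.8  67.3 116. ] [-0.   0.  -0.4] t 1.95
```

```bash
python3 -m handwheel '[[[0.65,-8.8,67.3,40,0,0,-0.4],[0.65,-8.8,67.3,80,0,0,-0.4],[0.65,-8.8,67.3,116,0,0,-0.4],[0.65,-8.8,67.3,116,0,0,-0.4],[0.65,-8.8,67.3,116,0,0,-0.4],[0.65,-8.8,67.3,116,0,0,-0.4],[0.65,-8.8,67.3,116,0,0,-0.4]]]'; python3 -c "
from h import *
snap('wrist','w3')
a=cv2.imread('pics/w3.png');cv2.imwrite('pics/w3b.png',cv2.resize(a,(800,500),interpolation=cv2.INTER_CUBIC))"
```

```text
t: 2.65
tcp_pos: [0.5006, 0.195, 0.1078]
tcp_rot: [[0.183, -0.983, 0.006], [-0.983, -0.183, 0.002], [-0.001, -0.006, -1.0]]
wrist_force: [0.2, -0.5, -0.1]
finger_gap: 0.0556
grasp_force: 0.0
```

View pics/w3b.png

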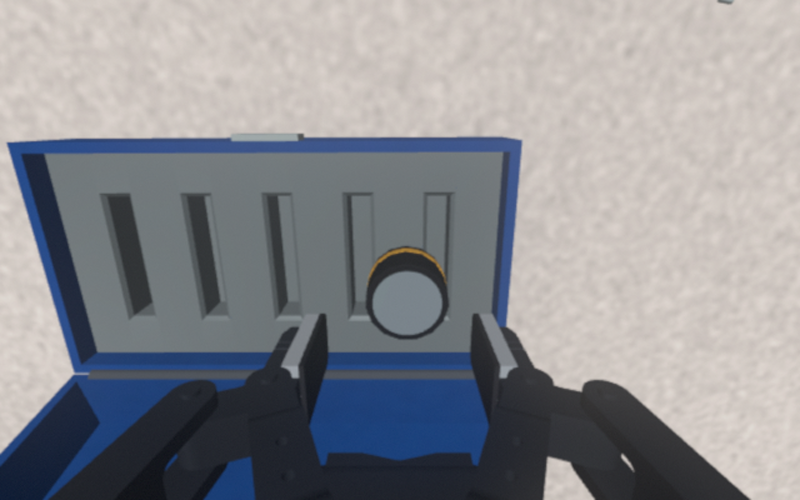

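w3b shows the loupe top at (406,303), between the fingers (inner edges x≈328 and 471), with slot centres near (129,252), (206,252), (282,252) and (359,252).

```bash
cat > m3.py <<'E'
exec(open('m2.py').read().split("print('wrist only')")[0])
s=observe();print(np.round(s['tcp_pos'],4),s['t'])
V=lambda u,v:('w3',(u-.125)/1.25,(v-.125)/1.25)
p3=[(V(129,252),[.08,0,.028]),(V(206,252),[.04,0,.028]),(V(282,252),[0,0,.028]),(V(359,252),[-.04,0,.028]),(V(520,142),[-.115,-.06,.04]),(V(10,146),[.115,-.06,.04])]
print('w3');fit(p3,[.56,.19,.18]);print('w1+w3');fit(p3+pw,[.56,.19,.18])
print('loupe',onz(*V(406,303),.056),tri(V(406,303),W(490,245)))
print('slot2',tri(V(282,252),W(403,222)),'slot4',tri(V(129,252),W(302,223)))
E
python3 m3.py
```

```text
[0.5002 0.1949 0.1075] 2.7
w3
[561.1 194. ] 10.238137208828325 res px [ 0.8  1.2  1.8  2.3  4.7 11. ]
w1+w3
[560.9 195.7] 10.355422646182266 res px [3.6 4.  4.4 4.8 2.8 7.2 0.2 1.3 0.3 0.5 3.5 2.1]
loupe [0.4961281  0.19615579 0.056     ] (array([0.4969177 , 0.19423214, 0.05896073]), [0.6809721486796981, 0.680972148679773])
slot2 (array([0.5613669 , 0.19451972, 0.02687231]), [1.3089028720722173, 1.3089028720721199]) slot4 (array([0.64002461, 0.20951216, 0.02652885]), [1.2427368841015058, 1.2427368841014894])
```

```bash
python3 -c "
from h import *
go([.4965,.195,.055],-79.6)"
```

```text
row [-0.8  3.9 52.4] [-0.3  0.   0.2] t 2.7
```

```bash
python3 -m handwheel '[[[0.62,0,2,15,0,0,0],[0.62,-0.5,2,30,0,0,0],[0.62,-0.5,2,42,0,0,0],[0.62,-0.5,2,50,0,0,0],[0.62,-0.5,2,50,0,0,0],[0.62,-0.5,2,50,0,0,0]]]' 40; python3 -m handwheel '[[[0.3,0,0,0,0,0,0],[0.3,0,0,0,0,0,0],[0.3,0,0,0,0,0,0],[0.3,0,0,0,0,0,0],[0.3,0,0,0,0,0,0]]]' 40
```

```text
t: 3.3
tcp_pos: [0.4958, 0.1945, 0.0553]
tcp_rot: [[0.184, -0.983, 0.0], [-0.983, -0.184, 0.0], [-0.0, -0.0, -1.0]]
wrist_force: [0.6, -0.3, 0.0]
finger_gap: 0.0529
grasp_force: 0.0
t: 3.8
tcp_pos: [0.4963, 0.1947, 0.0559]
tcp_rot: [[0.184, -0.983, 0.002], [-0.983, -0.184, 0.001], [-0.0, -0.002, -1.0]]
wrist_force: [-0.7, 0.3, 6.3]
finger_gap: 0.0368
grasp_force: 40.2
```

```bash
python3 -c "
from h import *
go([.567,-.021,.136],-79.6)"; python3 -m handwheel '[[[0.3,0,0,-40,0,0,0],[0.3,0,0,-80,0,0,0],[0.3,0,0,-80,0,0,0],[0.3,110,-33,-80,0,0,0],[0.3,225,-33,-80,0,0,0],[0.3,225,-33,-80,0,0,0],[0.3,225,-33,-80,0,0,0],[0.3,225,-33,-80,0,0,0],[0.3,225,-33,-80,0,0,0]]]'; python3 -c "
from h import *
a=snap('wrist','w4');print(observe()['tcp_pos'],observe()['finger_gap'])
cv2.imwrite('pics/w4b.png',cv2.resize(a,(800,500),interpolation=cv2.INTER_CUBIC))"
```

```text
row [225.  -30.  -80.1] [-0.1  0.   0.2] t 3.8
t: 4.7
tcp_pos: [0.5701, -0.0245, 0.1341]
tcp_rot: [[0.178, -0.984, 0.0], [-0.984, -0.178, -0.001], [0.001, 0.0, -1.0]]
wrist_force: [0.6, 1.2, -0.4]
finger_gap: 0.0369
grasp_force: 40.3
[ 0.5691511  -0.02230002  0.13397936] 0.03684166778171688
```

View pics/w4b.png

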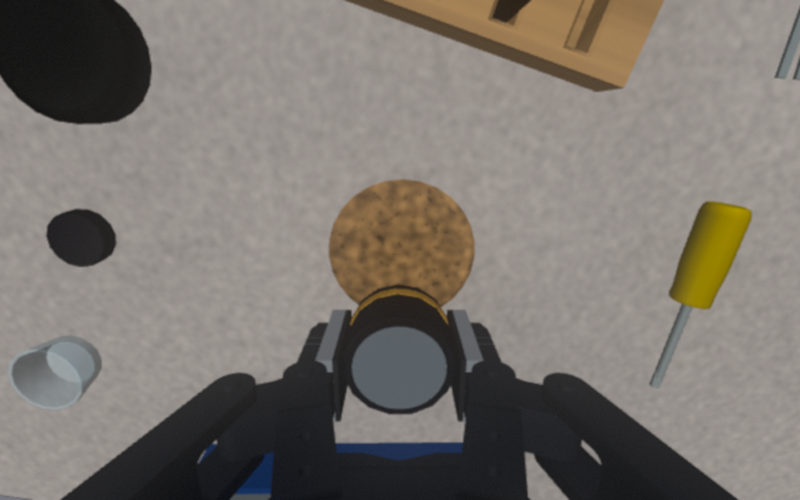

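w4b shows the mat spanning x 330–475 with its top at y 180, so its centre is near (402,250), and the loupe is held between the fingers.

```bash
python3 -c "
from h import *
print(onz('w4',402/1.25,250/1.25,.002),observe()['tcp_pos']);go([.567,-.021,.031],-79.6)"
```

```text
[ 0.56636654 -0.02287387  0.002     ] [ 0.5691511  -0.02230002  0.13397936]
row [ -1.6   1.8 103. ] [ 0.1  0.  -0. ] t 4.75
```

```bash
python3 -m handwheel '[[[0.3,0,1.5,40,0,0,0],[0.3,0,1.5,75,0,0,0],[0.3,0,1.5,92,0,0,0],[0.3,0,1.5,98,0,0,0],[0.3,0,1.5,101,0,0,0],[0.3,0,1.5,103,0,0,0],[0.3,0,1.5,103,0,0,0]]]'
```

```text
t: 5.45
tcp_pos: [0.5686, -0.0207, 0.0329]
tcp_rot: [[0.184, -0.983, 0.002], [-0.983, -0.184, -0.0], [0.0, -0.002, -1.0]]
wrist_force: [-0.2, 0.6, -0.8]
finger_gap: 0.0368
grasp_force: 40.3
```

```bash
python3 -m handwheel '[[[0.3,0,0,1,0,0,0],[0.3,0,0,2,0,0,0],[0.3,0,0,3,0,0,0],[0.3,0,0,3,0,0,0]]]'; python3 -m handwheel '[[[0.62,0,0,3,0,0,0],[0.62,0,0,3,0,0,0],[0.62,0,0,3,0,0,0],[0.62,0,0,3,0,0,0]]]'
```

```text
t: 5.85
tcp_pos: [0.5683, -0.021, 0.03]
tcp_rot: [[0.184, -0.983, 0.001], [-0.983, -0.184, -0.0], [0.0, -0.001, -1.0]]
wrist_force: [-1.2, -0.4, 4.8]
finger_gap: 0.0369
grasp_force: 40.9
t: 6.25
tcp_pos: [0.5676, -0.0209, 0.0258]
tcp_rot: [[0.184, -0.983, -0.0], [-0.983, -0.184, 0.0], [-0.0, 0.0, -1.0]]
wrist_force: [-0.1, 0.2, -0.7]
finger_gap: 0.0527
grasp_force: 0.0
```

```bash
python3 -c "
from h import *
go([.573,-.196,.2],-97)"; python3 -m handwheel '[[[0.62,0,0,-50,0,0,0],[0.62,0,0,-100,0,0,0],[0.62,50,10,-140,0,0,8],[0.62,100,20,-174,0,0,17],[0.62,171,35,-174,0,0,17.4],[0.62,171,35,-174,0,0,17.4],[0.62,171,35,-174,0,0,17.4],[0.62,171,35,-174,0,0,17.4],[0.62,171,35,-174,0,0,17.4]]]';python3 -c "
from h import *
a=snap('wrist','w5')[60:360,130:530];print(observe()['tcp_pos'],observe()['finger_gap'])
cv2.imwrite('pics/w5b.png',cv2.resize(a,(800,600),interpolation=cv2.INTER_CUBIC))"
```

```text
row [ 173.1   26.9 -174.2] [ 0.   0.  17.6] t 6.25
t: 7.15
tcp_pos: [0.5644, -0.1943, 0.1994]
tcp_rot: [[-0.118, -0.993, -0.001], [-0.993, 0.118, 0.001], [-0.001, 0.001, -1.0]]
wrist_force: [0.4, -0.2, 0.2]
finger_gap: 0.0532
grasp_force: 0.0
[ 0.56444816 -0.19394832  0.19941282] 0.05293546775907073
```

View pics/w5b.png

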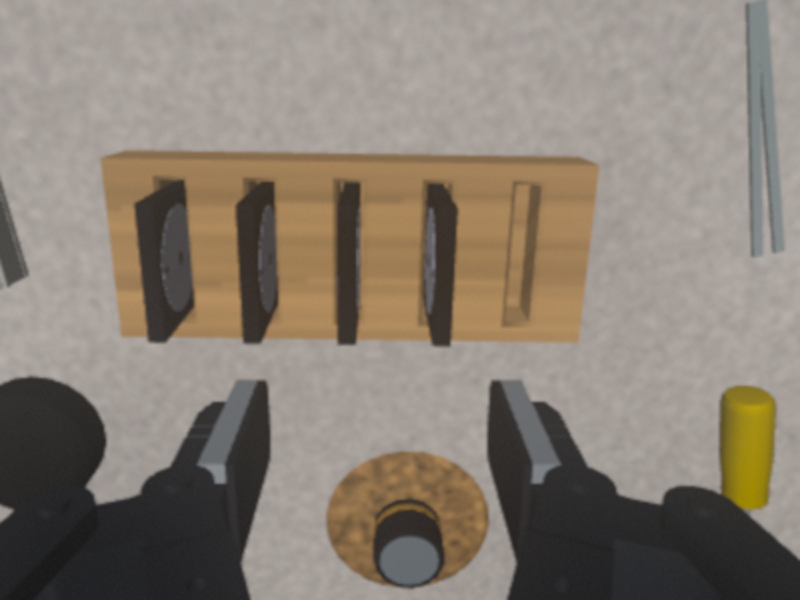

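w5b shows the loupe standing inside the mat outline, four plates in rack slots 1–4 with slot 0 empty, and top-edge ends (+y side) at (441,345), (348,343), (253,341) and (158,340).

```bash
cat > m4.py <<'E'
exec(open('m1.py').read().split("show('slot4'")[0]+"def fit"+open('m1.py').read().split("def fit")[1].split("print('case')")[0])
K=lambda u,v:('w5',130+(u-.5)/2,60+(v-.5)/2)
pk=[(K(158,340),[.08,.03,.066]),(K(253,341),[.04,.03,.066]),(K(348,343),[0,.03,.066]),(K(441,345),[-.04,.03,.066])]
pz=[(K(105,158),[.11,-.0425,.03]),(K(122,338),[.11,.0425,.03]),(K(579,342),[-.11,.0425,.03]),(K(597,165),[-.11,-.0425,.03])]
print('plates');fit(pk,[.57,-.195,-.12]);print('rack');fit(pz,[.57,-.195,-.12]);print('both');q=fit(pk+pz,[.57,-.195,-.12])
c,s=np.cos(q[2]),np.sin(q[2])
for x in(-.04,0,.04,.08):print(q[:2]+np.array([c,s])*x)
# triangulated plate heights w5 with side cam (mid top edges)
for a,b in (((441,345),(440,430)),((348,343),(480,408)),((253,341),(517,388)),((158,340),(553,370))):print(tri(K(*a),D(*b)))
E
python3 m4.py
```

```text
plates
[ 575.2 -195.3] -7.840088169582839 res px [0.3 0.2 0.2 0.7]
rack
[ 575.6 -193.8] -7.407695904185534 res px [2.2 0.3 0.2 1.6]
both
[ 575.4 -194.6] -7.569198021095908 res px [1.  1.2 0.8 0.7 2.1 1.4 0.3 1.8]
[ 0.53576349 -0.18933925]
[ 0.57541495 -0.19460819]
[ 0.61506641 -0.19987713]
[ 0.65471787 -0.20514607]
(array([ 0.54031742, -0.16177096,  0.06475551]), [2.0601180400941916, 2.0601180400942725])
(array([ 0.57901597, -0.16812002,  0.06765616]), [1.6914003125494452, 1.691400312549419])
(array([ 0.61890499, -0.17226245,  0.06547251]), [1.2218477839590558, 1.2218477839589463])
(array([ 0.66142156, -0.17491804,  0.05882892]), [1.315515429598755, 1.3155154295987355])
```

Rack and plate fits agree to about 1 mm, with heights near 65 mm. I'll go to the plate in rack slot 1.

```bash
python3 -c "
from h import *
go([.5358,-.1893,.105],-97.6)"
```

```text
row [-1.2 28.9 94.5] [0.1 0.1 0.9] t 7.2
```

```bash
python3 -m handwheel '[[[0.3,-1,29,40,0,0,0.9],[0.3,-1,29,80,0,0,0.9],[0.3,-1,29,94,0,0,0.9],[0.3,-1,29,94,0,0,0.9],[0.3,-1,29,94,0,0,0.9],[0.3,-1,29,94,0,0,0.9]]]' 40;python3 -c "
from h import *
snap('wrist','w6');go([.5358,-.1893,.061],-97.6)"
```

```text
t: 7.8
tcp_pos: [0.5375, -0.1909, 0.1075]
tcp_rot: [[-0.133, -0.991, 0.003], [-0.991, 0.133, -0.001], [0.001, -0.003, -1.0]]
wrist_force: [-1.2, 0.0, -0.4]
finger_gap: 0.0258
grasp_force: 0.0
row [-1.7  2.2 46.7] [-0.2 -0.1 -0.1] t 7.85
```

```bash
python3 -m handwheel '[[[0.3,-1,1,15,0,0,0],[0.3,-1,1,30,0,0,0],[0.3,-1,1,40,0,0,0],[0.3,-1,1,45,0,0,0],[0.3,-1,1,45,0,0,0],[0.3,-1,1,45,0,0,0]]]';python3 -c "
from h import *
a=snap('wrist','w7')[150:400,180:460];cv2.imwrite('pics/w7b.png',cv2.resize(a,(672,600),interpolation=cv2.INTER_CUBIC));go([.5358,-.1893,.061],-97.6)"
```

```text
t: 8.45
tcp_pos: [0.5357, -0.1901, 0.0616]
tcp_rot: [[-0.134, -0.991, 0.001], [-0.991, 0.134, -0.0], [0.0, -0.001, -1.0]]
wrist_force: [0.2, -0.2, -0.2]
finger_gap: 0.0256
grasp_force: 0.0
row [-0.8  0.2  0.7] [-0.1 -0.  -0.1] t 8.5
```

View pics/w7b.png

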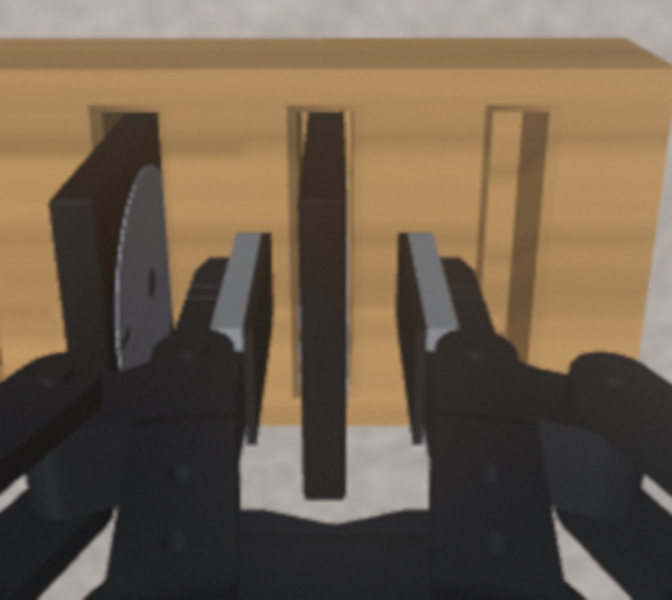

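w7b shows the plate top (centre x≈324) between the fingers (inner edges 270 and 400, midpoint 335), so the tool has to shift about −1.5 mm along y. Then I close and lift.

```bash
python3 -m handwheel '[[[0.3,0,-1.5,0,0,0,0],[0.3,0,-1.5,0,0,0,0],[0,0,-1.5,0,0,0,0],[0,0,-1.5,0,0,0,0],[0,0,-1.5,0,0,0,0],[0,0,-1.5,0,0,0,0],[0,0,-1.5,0,0,0,0]]]' 40;python3 -m handwheel '[[[0,0,0,-15,0,0,0],[0,0,0,-40,0,0,0],[0,0,0,-90,0,0,0],[0,0,0,-90,0,0,0],[0,0,0,-90,0,0,0]]]';python3 -c "
from h import *
c,s=np.cos(np.radians(10.35)),np.sin(np.radians(10.35))
for k in range(5):
  x=-.08+.04*k+.0015;print(k,.561+c*x,.1952+s*x)
x=-.0785
go([.561+c*x,.1952+s*x,.150],-79.65)"
```

```text
t: 9.2
tcp_pos: [0.537, -0.1902, 0.0612]
tcp_rot: [[-0.134, -0.991, 0.001], [-0.991, 0.134, -0.0], [0.0, -0.001, -1.0]]
wrist_force: [0.3, 0.3, 3.1]
finger_gap: 0.0072
grasp_force: 40.9
t: 9.7
tcp_pos: [0.5378, -0.1906, 0.1523]
tcp_rot: [[-0.134, -0.991, 0.003], [-0.991, 0.134, -0.001], [0.001, -0.003, -1.0]]
wrist_force: [-0.2, 0.9, -1.1]
finger_gap: 0.0071
grasp_force: 40.7
0 0.4837773026274615 0.1810966312354344
1 0.5231264477854429 0.1882830611791621
2 0.5624755929434243 0.1954694911228898
3 0.6018247381014058 0.2026559210666175
4 0.6411738832593872 0.2098423510103452
row [-361.1  103.4    1.6] [ -0.2  -0.1 -18.1] t 9.7
```

```bash
python3 -m handwheel '[[[0,-361,103,2,0,0,-18],[0,-361,103,2,0,0,-18],[0,-361,103,2,0,0,-18],[0,-361,103,2,0,0,-18],[0,-361,103,2,0,0,-18],[0,-361,103,2,0,0,-18],[0,-361,103,2,0,0,-18],[0,-361,103,2,0,0,-18],[0,-361,103,2,0,0,-18],[0,-361,103,2,0,0,-18],[0,-361,103,2,0,0,-18]]]';python3 -c "
from h import *
go([.4838,.1811,.096],-79.65)"
```

```text
t: 10.8
tcp_pos: [0.4826, 0.1804, 0.148]
tcp_rot: [[0.177, -0.984, -0.002], [-0.984, -0.177, -0.001], [0.0, 0.002, -1.0]]
wrist_force: [-0.6, -0.5, -0.2]
finger_gap: 0.0074
grasp_force: 40.6
row [-0.5 -1.4 52. ] [ 0.1 -0.  -0.1] t 10.8
```

```bash
python3 -m handwheel '[[[0,-0.5,-1,25,0,0,0],[0,-0.5,-1,50,0,0,0],[0,-0.5,-1,56,0,0,0],[0,-0.5,-1,56,0,0,0],[0,-0.5,-1,56,0,0,0]]]';python3 -c "
from h import *
a=snap('wrist','w8')[150:400,180:460];cv2.imwrite('pics/w8b.png',cv2.resize(a,(672,600),interpolation=cv2.INTER_CUBIC));go([.4838,.1811,.096],-79.65)"
```

```text
t: 11.3
tcp_pos: [0.4846, 0.1817, 0.0938]
tcp_rot: [[0.178, -0.984, 0.001], [-0.984, -0.178, 0.0], [-0.0, -0.001, -1.0]]
wrist_force: [0.8, 0.2, -0.3]
finger_gap: 0.0074
grasp_force: 40.6
row [ 0.6  1.3 -1.9] [-0.1  0.  -0.1] t 11.35
```

View pics/w8b.png

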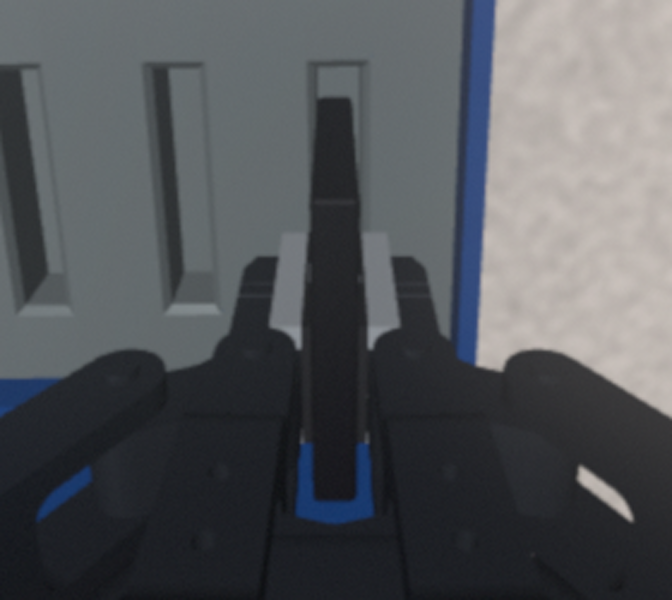

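```bash
python3 -c "
from h import *
P=lambda u,v,z:onz('w8',180+u/2.4,150+v/2.4,z)
a=P(334,98,.0388);b=P(338.5,62,.028);c=P(338.5,62,.028)
y=np.array([-np.sin(np.radians(10.35)),np.cos(np.radians(10.35)),0]);print(a,b,(a-b)@y*1000,(b-[.561,.1952,.028])@y*1000, 'slot3/1 bottom end',(P(190,308,.028)-[.561,.1952,.028])@y*1000)"
```

```text
[0.48838709 0.15391501 0.0388    ] [0.48837981 0.14788591 0.028     ] 5.9296905827506725 -33.49722791648512 slot3/1 bottom end 34.590404600636084
```

The plate is 1.2 mm left of the slot centre and about 1 mm off along y, so I'll correct that and lower it.

```bash
python3 -m handwheel '[[[0,0.7,1.2,3,0,0,0],[0,0.7,1.2,8,0,0,0],[0,0.7,1.2,13,0,0,0],[0,0.7,1.2,18,0,0,0],[0,0.7,1.2,23,0,0,0],[0,0.7,1.2,26,0,0,0],[0,0.7,1.2,29,0,0,0],[0,0.7,1.2,29,0,0,0]]]'
```

```text
t: 12.15
tcp_pos: [0.4828, 0.1812, 0.0636]
tcp_rot: [[0.179, -0.984, -0.0], [-0.984, -0.179, -0.0], [-0.0, 0.0, -1.0]]
wrist_force: [-0.3, -1.0, -0.1]
finger_gap: 0.0077
grasp_force: 40.6
```

```bash
python3 -m handwheel '[[[0.28,0,0,0,0,0,0],[0.28,0,0,0,0,0,0],[0.28,0,0,0,0,0,0],[0.28,0,0,-30,0,0,0],[0.28,0,0,-80,0,0,0],[0.28,0,0,-80,0,0,0],[0.28,0,0,-80,0,0,0]]]';python3 -c "
from h import *
go([.5767,-.1955,.11],-97.6)"
```

```text
t: 12.85
tcp_pos: [0.4845, 0.1816, 0.1457]
tcp_rot: [[0.179, -0.984, 0.004], [-0.984, -0.179, 0.001], [-0.0, -0.004, -1.0]]
wrist_force: [-0.3, -0.4, -0.3]
finger_gap: 0.0239
grasp_force: 0.0
row [387.5 -23.2  35.7] [-0.2  0.1 17.9] t 12.85
```

```bash
python3 -m handwheel '[[[0.28,387,-23,10,0,0,18],[0.28,387,-23,10,0,0,18],[0.28,387,-23,10,0,0,18],[0.28,387,-23,10,0,0,18],[0.28,387,-23,10,0,0,18],[0.28,387,-23,10,0,0,18],[0.28,387,-23,10,0,0,18],[0.28,387,-23,20,0,0,18],[0.28,387,-23,35,0,0,18],[0.28,387,-23,35,0,0,18],[0.28,387,-23,35,0,0,18]]]';python3 -c "
from h import *
go([.5767,-.1955,.061],-97.6)"
```

```text
t: 13.95
tcp_pos: [0.5732, -0.1945, 0.1075]
tcp_rot: [[-0.134, -0.991, -0.003], [-0.991, 0.134, 0.002], [-0.001, 0.004, -1.0]]
wrist_force: [0.4, 0.6, -0.2]
finger_gap: 0.024
grasp_force: 0.0
row [ 0.6 -3.7 46.5] [ 0.2  0.1 -0.1] t 13.95
```

```bash
python3 -m handwheel '[[[0.28,0.5,-2.5,2,0,0,0],[0.28,0.5,-2.5,15,0,0,0],[0.28,0.5,-2.5,30,0,0,0],[0.28,0.5,-2.5,40,0,0,0],[0.28,0.5,-2.5,46,0,0,0],[0.28,0.5,-2.5,46,0,0,0],[0.28,0.5,-2.5,46,0,0,0]]]';python3 -c "
from h import *
g=cv2.cvtColor(snap('wrist','w9'),cv2.COLOR_BGR2GRAY);go([.5767,-.1955,.061],-97.6)
print(g[262:268].mean(0).astype(int)[265:375].tolist());print(g[340:346].mean(0).astype(int)[265:375].tolist())"
```

```text
t: 14.65
tcp_pos: [0.5773, -0.1962, 0.0632]
tcp_rot: [[-0.134, -0.991, 0.0], [-0.991, 0.134, -0.0], [0.0, -0.0, -1.0]]
wrist_force: [0.7, 0.3, 0.9]
finger_gap: 0.0236
grasp_force: 0.0
row [-0.8  1.   2.6] [-0.1 -0.  -0.1] t 14.7
[45, 45, 45, 45, 45, 45, 45, 45, 46, 56, 83, 106, 114, 114, 114, 114, 114, 114, 114, 114, 113, 105, 78, 51, 45, 43, 40, 39, 40, 54, 111, 139, 141, 142, 142, 142, 142, 142, 140, 129, 111, 99, 97, 89, 74, 58, 46, 46, 45, 46, 46, 45, 46, 45, 44, 45, 44, 45, 44, 44, 43, 44, 43, 47, 79, 118, 134, 135, 136, 138, 140, 141, 140, 141, 140, 140, 140, 137, 104, 55, 43, 42, 44, 45, 47, 53, 84, 107, 115, 115, 115, 115, 115, 115, 115, 115, 114, 105, 80, 56, 49, 49, 49, 49, 49, 49, 49, 49, 49, 53]
[37, 37, 37, 36, 37, 38, 38, 38, 38, 38, 39, 39, 38, 39, 36, 34, 60, 128, 164, 169, 170, 170, 172, 174, 175, 177, 177, 177, 175, 174, 171, 171, 171, 172, 173, 175, 176, 177, 178, 178, 177, 177, 175, 173, 168, 126, 64, 42, 40, 41, 40, 41, 40, 41, 41, 40, 41, 41, 40, 41, 41, 39, 44, 83, 141, 169, 171, 171, 170, 170, 170, 170, 170, 170, 171, 172, 173, 173, 174, 174, 173, 172, 172, 170, 170, 171, 172, 173, 173, 173, 165, 122, 60, 39, 39, 40, 40, 41, 41, 41, 41, 40, 40, 40, 39, 40, 40, 39, 39, 39]
```

```bash
python3 -m handwheel '[[[0.28,-0.5,0.3,2,0,0,0],[0,-0.5,0.3,2,0,0,0],[0,-0.5,0.3,2,0,0,0],[0,-0.5,0.3,2,0,0,0],[0,-0.5,0.3,2,0,0,0],[0,-0.5,0.3,-15,0,0,0],[0,-0.5,0.3,-40,0,0,0],[0,-0.5,0.3,-88,0,0,0],[0,-0.5,0.3,-88,0,0,0],[0,-0.5,0.3,-88,0,0,0]]]' 40;python3 -c "
from h import *
go([.5231,.1883,.150],-79.65)"
```

```text
t: 15.7
tcp_pos: [0.578, -0.1963, 0.1526]
tcp_rot: [[-0.134, -0.991, 0.003], [-0.991, 0.134, -0.001], [0.001, -0.004, -1.0]]
wrist_force: [-0.2, 0.9, -1.2]
finger_gap: 0.0071
grasp_force: 40.2
row [-373.7  106.1    1.8] [ -0.2  -0.1 -18.1] t 15.7
```

```bash
python3 -m handwheel '[[[0,-373,106,2,0,0,-18],[0,-373,106,2,0,0,-18],[0,-373,106,2,0,0,-18],[0,-373,106,2,0,0,-18],[0,-373,106,2,0,0,-18],[0,-373,106,2,0,0,-18],[0,-373,106,2,0,0,-18],[0,-373,106,2,0,0,-18],[0,-373,106,25,0,0,-18],[0,-373,106,50,0,0,-18],[0,-373,106,54,0,0,-18],[0,-373,106,54,0,0,-18]]]';python3 -c "
from h import *
g=cv2.cvtColor(snap('wrist','w10'),cv2.COLOR_BGR2GRAY);go([.5231,.1883,.096],-79.65)
print(g[178:182].mean(0).astype(int)[295:345].tolist());print(g[194:197].mean(0).astype(int)[295:345].tolist())"
```

```text
t: 16.9
tcp_pos: [0.5199, 0.1876, 0.0952]
tcp_rot: [[0.178, -0.984, -0.005], [-0.984, -0.178, -0.001], [0.0, 0.005, -1.0]]
wrist_force: [-0.6, -0.3, -0.8]
finger_gap: 0.0075
grasp_force: 40.1
row [-0.2 -2.   0.4] [ 0.1 -0.  -0.1] t 16.95
[117, 116, 116, 115, 109, 97, 90, 88, 77, 78, 98, 109, 109, 109, 110, 109, 109, 109, 110, 109, 109, 109, 109, 110, 110, 110, 109, 101, 99, 103, 105, 110, 115, 116, 115, 116, 115, 116, 116, 115, 116, 116, 115, 116, 116, 115, 115, 115, 115, 115]
[115, 116, 115, 114, 113, 102, 90, 87, 80, 75, 96, 113, 114, 115, 115, 112, 96, 64, 45, 43, 43, 43, 43, 42, 42, 42, 43, 42, 42, 41, 46, 70, 100, 114, 114, 114, 114, 114, 114, 115, 114, 115, 115, 115, 115, 115, 115, 115, 114, 115]
```

```bash
python3 -m handwheel '[[[0,0,-2.9,0,0,0,0],[0,0,-2.9,0,0,0,0],[0,0,-2.9,0,0,0,0]]]';python3 -c "
from h import *
g=cv2.cvtColor(snap('wrist','w10'),cv2.COLOR_BGR2GRAY);go([.5231,.1883,.063],-79.65)
print(g[178:182].mean(0).astype(int)[295:345].tolist());print(g[194:197].mean(0).astype(int)[295:345].tolist())"
```

```text
t: 17.25
tcp_pos: [0.5257, 0.1886, 0.098]
tcp_rot: [[0.178, -0.984, 0.002], [-0.984, -0.178, 0.001], [-0.0, -0.002, -1.0]]
wrist_force: [0.4, 0.4, -1.1]
finger_gap: 0.0075
grasp_force: 40.1
row [-0.1  2.4 34.8] [-0.1  0.  -0.1] t 17.3
[118, 117, 117, 117, 117, 117, 117, 118, 118, 118, 117, 117, 117, 118, 116, 109, 98, 91, 87, 87, 103, 115, 116, 116, 116, 116, 116, 116, 116, 116, 117, 116, 116, 116, 116, 116, 114, 96, 92, 103, 105, 108, 114, 116, 117, 117, 116, 116, 116, 116]
[117, 117, 116, 116, 116, 116, 117, 117, 115, 116, 116, 116, 116, 117, 116, 111, 87, 57, 43, 43, 44, 43, 44, 44, 43, 44, 43, 42, 42, 43, 46, 71, 101, 115, 116, 116, 113, 94, 91, 102, 104, 108, 113, 115, 116, 116, 116, 116, 115, 116]
```

```bash
for i in 1 2; do python3 -m handwheel '[[[0,0,0,0,0,0,0],[0,0,0,0,0,0,0]]]' | sed -n 2p; done;python3 -c "
from h import *
g=cv2.cvtColor(snap('wrist','w10'),cv2.COLOR_BGR2GRAY);go([.5231,.1883,.063],-79.65)
print(g[178:182].mean(0).astype(int)[295:345].tolist());print(g[194:197].mean(0).astype(int)[295:345].tolist())"
```

```text
tcp_pos: [0.5248, 0.1886, 0.0972]
tcp_pos: [0.5247, 0.1887, 0.097]
row [ 0.   1.6 34. ] [ 0.   0.  -0.1] t 17.75
[118, 117, 117, 118, 118, 117, 117, 118, 118, 117, 117, 117, 116, 110, 98, 91, 89, 85, 100, 114, 116, 116, 116, 115, 116, 116, 116, 116, 116, 116, 116, 116, 116, 116, 114, 99, 90, 100, 104, 107, 112, 116, 117, 117, 116, 116, 117, 116, 116, 116]
[117, 116, 116, 116, 116, 116, 116, 116, 116, 116, 115, 115, 116, 112, 100, 89, 76, 55, 44, 43, 44, 43, 43, 44, 43, 43, 44, 43, 44, 42, 47, 71, 101, 114, 114, 98, 89, 99, 104, 106, 111, 115, 115, 116, 116, 116, 115, 116, 116, 115]
```

```bash
python3 -m handwheel '[[[0,0,1.6,0,0,0,0],[0,0,1.6,3,0,0,0],[0,0,1.6,8,0,0,0],[0,0,1.6,13,0,0,0],[0,0,1.6,18,0,0,0],[0,0,1.6,23,0,0,0],[0,0,1.6,28,0,0,0],[0,0,1.6,31,0,0,0],[0,0,1.6,33.5,0,0,0],[0,0,1.6,33.5,0,0,0],[0,0,1.6,33.5,0,0,0]]]'
```

```text
t: 18.85
tcp_pos: [0.5233, 0.1884, 0.0636]
tcp_rot: [[0.179, -0.984, 0.0], [-0.984, -0.179, 0.0], [-0.0, -0.0, -1.0]]
wrist_force: [-0.4, -0.4, -0.3]
finger_gap: 0.0074
grasp_force: 40.1
```

```bash
python3 -m handwheel '[[[0.28,0,0,0,0,0,0],[0.28,0,0,0,0,0,0],[0.28,0,0,0,0,0,0],[0.28,0,0,-30,0,0,0],[0.28,0,0,-80,0,0,0],[0.28,0,0,-80,0,0,0],[0.28,0,0,-80,0,0,0],[0.28,0,0,-80,0,0,0],[0.28,0,0,-80,0,0,0]]]';python3 -c "
from h import *
go([.6164,-.2007,.11],-97.6)"
```

```text
t: 19.75
tcp_pos: [0.522, 0.1881, 0.142]
tcp_rot: [[0.179, -0.984, -0.003], [-0.984, -0.179, -0.001], [0.0, 0.003, -1.0]]
wrist_force: [-0.7, -0.7, -0.8]
finger_gap: 0.024
grasp_force: 0.0
row [399.4 -23.6  32. ] [ 0.2 -0.  17.9] t 19.75
```

```bash
python3 -m handwheel '[[[0.28,399,-24,10,0,0,18],[0.28,399,-24,10,0,0,18],[0.28,399,-24,10,0,0,18],[0.28,399,-24,10,0,0,18],[0.28,399,-24,10,0,0,18],[0.28,399,-24,10,0,0,18],[0.28,399,-24,10,0,0,18],[0.28,399,-24,10,0,0,18],[0.28,399,-24,32,0,0,18],[0.28,399,-24,32,0,0,18],[0.28,399,-24,32,0,0,18]]]'; python3 -m handwheel '[[[0.28,0,0,0,0,0,0],[0.28,0,0,0,0,0,0],[0.28,0,0,0,0,0,0],[0.28,0,0,0,0,0,0]]]'|sed -n 2p;python3 -c "
from h import *
go([.6164,-.2007,.061],-97.6)"
```

```text
t: 20.85
tcp_pos: [0.6164, -0.1988, 0.1098]
tcp_rot: [[-0.134, -0.991, -0.004], [-0.991, 0.134, 0.002], [-0.002, 0.004, -1.0]]
wrist_force: [-0.8, -0.3, 1.2]
finger_gap: 0.0238
grasp_force: 0.0
tcp_pos: [0.6184, -0.1995, 0.1122]
row [ 1.5  1.9 51.2] [-0.1 -0.  -0.1] t 21.25
```

```bash
python3 -m handwheel '[[[0.28,1.5,1.9,2,0,0,0],[0.28,1.5,1.9,15,0,0,0],[0.28,1.5,1.9,30,0,0,0],[0.28,1.5,1.9,43,0,0,0],[0.28,1.5,1.9,51,0,0,0],[0.28,1.5,1.9,51,0,0,0],[0.28,1.5,1.9,51,0,0,0],[0.28,1.5,1.9,51,0,0,0],[0.28,1.5,1.9,51,0,0,0]]]';cat > al.py <<'E'
from h import *
g=cv2.cvtColor(snap('wrist','wa'),cv2.COLOR_BGR2GRAY)
r=g[340:346].mean(0)[265:375]
d=np.diff(r);i=[265+.5+k for k in range(1,108) if abs(d[k])>25 and abs(d[k])>=max(abs(d[k-1]),abs(d[k+1]))]
print(observe()['tcp_pos'],'edges',i)
E
python3 al.py
```

```text
t: 22.15
tcp_pos: [0.6166, -0.2014, 0.0613]
tcp_rot: [[-0.134, -0.991, 0.002], [-0.991, 0.134, -0.001], [0.0, -0.002, -1.0]]
wrist_force: [0.4, -0.3, 0.4]
finger_gap: 0.0238
grasp_force: 0.0
[ 0.61651859 -0.20140461  0.06123673] edges [281.5, 309.5, 327.5, 356.5]
```

Fingers' midpoint is 319.0 and the plate's is 318.5, so they are aligned. Close and lift.

```bash
python3 -m handwheel '[[[0,0,0,0,0,0,0],[0,0,0,0,0,0,0],[0,0,0,0,0,0,0],[0,0,0,0,0,0,0],[0,0,0,-15,0,0,0],[0,0,0,-40,0,0,0],[0,0,0,-90,0,0,0],[0,0,0,-90,0,0,0],[0,0,0,-90,0,0,0],[0,0,0,-90,0,0,0],[0,0,0,-90,0,0,0]]]' 40;python3 -c "
from h import *
go([.5625,.1955,.150],-79.65)"
```

```text
t: 23.3
tcp_pos: [0.6147, -0.2006, 0.1485]
tcp_rot: [[-0.134, -0.991, -0.003], [-0.991, 0.134, 0.002], [-0.001, 0.003, -1.0]]
wrist_force: [-0.0, -0.4, -0.3]
finger_gap: 0.0076
grasp_force: 40.5
row [-385.5  104.9   -0.7] [  0.2   0.1 -18.1] t 23.3
```

```bash
python3 -m handwheel '[[[0,-385,105,-1,0,0,-18],[0,-385,105,-1,0,0,-18],[0,-385,105,-1,0,0,-18],[0,-385,105,-1,0,0,-18],[0,-385,105,-1,0,0,-18],[0,-385,105,-1,0,0,-18],[0,-385,105,-1,0,0,-18],[0,-385,105,-1,0,0,-18],[0,-385,105,-1,0,0,-18],[0,-385,105,25,0,0,-18],[0,-385,105,50,0,0,-18],[0,-385,105,50,0,0,-18]]]'; python3 -m handwheel '[[[0,0,0,0,0,0,0],[0,0,0,0,0,0,0],[0,0,0,0,0,0,0],[0,0,0,0,0,0,0],[0,0,0,0,0,0,0]]]'|sed -n 2p;python3 -c "
from h import *
go([.5625,.1955,.063],-79.65)"
```

```text
t: 24.5
tcp_pos: [0.5598, 0.1932, 0.0959]
tcp_rot: [[0.179, -0.984, -0.009], [-0.984, -0.179, -0.002], [0.001, 0.009, -1.0]]
wrist_force: [-0.2, -1.1, -0.5]
finger_gap: 0.0072
grasp_force: 40.4
tcp_pos: [0.5641, 0.1945, 0.1013]
row [-1.3  1.4 38.3] [-0.1  0.  -0.1] t 25.0
```

```bash
python3 -m handwheel '[[[0,-1.2,1.4,0,0,0,0],[0,-1.2,1.4,3,0,0,0],[0,-1.2,1.4,6,0,0,0],[0,-1.2,1.4,9,0,0,0],[0,-1.2,1.4,14,0,0,0],[0,-1.2,1.4,19,0,0,0],[0,-1.2,1.4,24,0,0,0],[0,-1.2,1.4,29,0,0,0],[0,-1.2,1.4,34,0,0,0],[0,-1.2,1.4,38,0,0,0],[0,-1.2,1.4,38,0,0,0],[0,-1.2,1.4,38,0,0,0]]]'
```

```text
t: 26.2
tcp_pos: [0.562, 0.1954, 0.063]
tcp_rot: [[0.179, -0.984, 0.0], [-0.984, -0.179, 0.0], [-0.0, -0.0, -1.0]]
wrist_force: [-1.7, -0.9, 5.2]
finger_gap: 0.0076
grasp_force: 41.2
```

Home, with 5 N of bottom contact. Release and fetch the last plate.

```bash
python3 -m handwheel '[[[0.28,0,0,0,0,0,0],[0.28,0,0,0,0,0,0],[0.28,0,0,0,0,0,0],[0.28,0,0,-30,0,0,0],[0.28,0,0,-80,0,0,0],[0.28,0,0,-80,0,0,0],[0.28,0,0,-80,0,0,0],[0.28,0,0,-80,0,0,0],[0.28,0,0,-80,0,0,0]]]';python3 -c "
from h import *
go([.656,-.206,.11],-97.6)"
```

```text
t: 27.1
tcp_pos: [0.5608, 0.1951, 0.1408]
tcp_rot: [[0.179, -0.984, -0.003], [-0.984, -0.179, -0.001], [0.0, 0.003, -1.0]]
wrist_force: [1.4, 0.2, -0.6]
finger_gap: 0.0239
grasp_force: 0.0
row [411.6 -22.2  30.8] [ 0.2 -0.  17.9] t 27.1
```

```bash
python3 -m handwheel '[[[0.28,411,-22,10,0,0,18],[0.28,411,-22,10,0,0,18],[0.28,411,-22,10,0,0,18],[0.28,411,-22,10,0,0,18],[0.28,411,-22,10,0,0,18],[0.28,411,-22,10,0,0,18],[0.28,411,-22,10,0,0,18],[0.28,411,-22,10,0,0,18],[0.28,411,-22,10,0,0,18],[0.28,411,-22,30,0,0,18],[0.28,411,-22,30,0,0,18]]]'; python3 -m handwheel '[[[0.28,0,0,0,0,0,0],[0.28,0,0,0,0,0,0],[0.28,0,0,0,0,0,0],[0.28,0,0,0,0,0,0]]]'|sed -n 2p;python3 -c "
from h import *
go([.656,-.206,.061],-97.6)"
```

```text
t: 28.2
tcp_pos: [0.6545, -0.2044, 0.1083]
tcp_rot: [[-0.135, -0.991, -0.007], [-0.991, 0.135, 0.003], [-0.002, 0.007, -1.0]]
wrist_force: [-1.0, 1.7, -1.2]
finger_gap: 0.024
grasp_force: 0.0
tcp_pos: [0.6575, -0.2046, 0.1134]
row [ 1.5  1.3 52.4] [-0.1 -0.  -0.1] t 28.6
```

```bash
python3 -m handwheel '[[[0.28,1.5,1.3,2,0,0,0],[0.28,1.5,1.3,15,0,0,0],[0.28,1.5,1.3,30,0,0,0],[0.28,1.5,1.3,43,0,0,0],[0.28,1.5,1.3,52,0,0,0],[0.28,1.5,1.3,52,0,0,0],[0.28,1.5,1.3,52,0,0,0],[0.28,1.5,1.3,52,0,0,0],[0.28,1.5,1.3,52,0,0,0]]]' | sed -n 2p;python3 al.py
```

```text
tcp_pos: [0.6562, -0.2067, 0.0614]
[ 0.65614001 -0.20662493  0.06134809] edges [281.5, 309.5, 327.5, 356.5]
```

```bash
python3 -m handwheel '[[[0,0,0,0,0,0,0],[0,0,0,0,0,0,0],[0,0,0,0,0,0,0],[0,0,0,0,0,0,0],[0,0,0,-15,0,0,0],[0,0,0,-40,0,0,0],[0,0,0,-90,0,0,0],[0,0,0,-90,0,0,0],[0,0,0,-90,0,0,0],[0,0,0,-90,0,0,0],[0,0,0,-90,0,0,0]]]' 40;python3 -c "
from h import *
go([.6018,.2027,.150],-79.65)"
```

```text
t: 30.65
tcp_pos: [0.6543, -0.2059, 0.1484]
tcp_rot: [[-0.134, -0.991, -0.003], [-0.991, 0.134, 0.002], [-0.001, 0.004, -1.0]]
wrist_force: [0.3, -0.1, -0.5]
finger_gap: 0.0076
grasp_force: 40.7
row [-397.9  106.9   -0.8] [  0.2   0.1 -18.1] t 30.65
```

```bash
python3 -m handwheel '[[[0,-397,107,-1,0,0,-18],[0,-397,107,-1,0,0,-18],[0,-397,107,-1,0,0,-18],[0,-397,107,-1,0,0,-18],[0,-397,107,-1,0,0,-18],[0,-397,107,-1,0,0,-18],[0,-397,107,-1,0,0,-18],[0,-397,107,-1,0,0,-18],[0,-397,107,-1,0,0,-18],[0,-397,107,25,0,0,-18],[0,-397,107,48,0,0,-18],[0,-397,107,48,0,0,-18]]]'; python3 -m handwheel '[[[0,0,0,0,0,0,0],[0,0,0,0,0,0,0],[0,0,0,0,0,0,0],[0,0,0,0,0,0,0],[0,0,0,0,0,0,0]]]'|sed -n 2p;python3 -c "
from h import *
go([.6018,.2027,.063],-79.65)"
```

```text
t: 31.85
tcp_pos: [0.5992, 0.2003, 0.0978]
tcp_rot: [[0.179, -0.984, -0.009], [-0.984, -0.179, -0.002], [0.001, 0.009, -1.0]]
wrist_force: [-0.3, -0.4, -0.7]
finger_gap: 0.0073
grasp_force: 40.6
tcp_pos: [0.6033, 0.2013, 0.1033]
row [-1.6  1.3 40.3] [-0.1  0.  -0.1] t 32.35
```

```bash
python3 -m handwheel '[[[0,-1.5,1.3,2,0,0,0],[0,-1.5,1.3,5,0,0,0],[0,-1.5,1.3,8,0,0,0],[0,-1.5,1.3,11,0,0,0],[0,-1.5,1.3,16,0,0,0],[0,-1.5,1.3,21,0,0,0],[0,-1.5,1.3,26,0,0,0],[0,-1.5,1.3,31,0,0,0],[0,-1.5,1.3,36,0,0,0],[0,-1.5,1.3,40,0,0,0],[0,-1.5,1.3,40,0,0,0],[0,-1.5,1.3,40,0,0,0]]]'
```

```text
t: 33.55
tcp_pos: [0.6013, 0.2026, 0.063]
tcp_rot: [[0.179, -0.984, 0.0], [-0.984, -0.179, 0.0], [-0.0, -0.0, -1.0]]
wrist_force: [-1.8, 0.1, 5.1]
finger_gap: 0.0072
grasp_force: 41.3
```

```bash
python3 -m handwheel '[[[0.28,0,0,0,0,0,0],[0.28,0,0,0,0,0,0],[0.28,0,0,0,0,0,0],[0.28,0,0,-30,0,0,0],[0.28,0,0,-80,0,0,0],[0.28,0,0,-130,0,0,0],[0.28,0,20,-180,0,0,0],[0.28,0,20,-190,0,0,0],[0.28,0,20,-190,0,0,0],[0.28,0,20,-190,0,0,0],[0.28,0,20,-190,0,0,0]]]';python3 -c "
from h import *
a=snap('wrist','w20');b=snap('side','side20')[90:290,180:440];c=snap('scene','scene20')[110:290,180:520]
a=cv2.resize(a,(480,300));b=cv2.resize(b,(390,300));c=cv2.resize(c,(567,300))
o=np.zeros((600,800,3),np.uint8);o[:300,:410]=a[:,60:470];o[:300,410:]=b;o[300:,:567]=c
cv2.imwrite('pics/m20.png',o)"
```

```text
t: 34.65
tcp_pos: [0.5807, 0.1988, 0.2501]
tcp_rot: [[0.178, -0.984, -0.004], [-0.984, -0.178, -0.001], [0.0, 0.004, -1.0]]
wrist_force: [-1.2, 0.5, 0.2]
finger_gap: 0.0239
grasp_force: 0.0
```

View pics/m20.png

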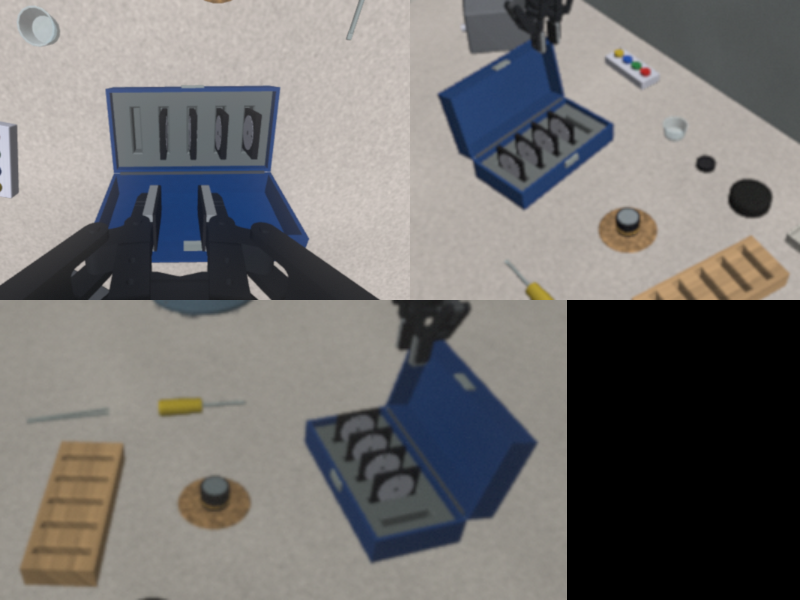

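m20 shows the rack empty, four plates seated in case slots 0–3, the loupe upright on the mat, and the bystanders unmoved. Next is the lid, so I go behind it with the fingers shut.

```bash
python3 -c "
from h import *
go([.5314,.3575,.25],-79.65)"; python3 -m handwheel '[[[0,-80,30,-5,0,0,0],[0,-165,20,-5,0,0,0],[0,-165,20,-5,0,0,0],[0,-165,20,-5,0,0,0],[0,-165,20,-5,0,0,0],[0,-165,20,-5,0,0,0],[0,-165,20,-5,0,0,0],[0,-165,20,-5,0,0,0]]]';python3 -c "
from h import *
go([.5314,.3575,.1605],-79.65)"
```

```text
row [-165.    20.3    0.6] [ 0.2 -0.  -0.1] t 34.8
t: 35.6
tcp_pos: [0.533, 0.3563, 0.2575]
tcp_rot: [[0.176, -0.984, -0.0], [-0.984, -0.176, -0.0], [0.0, 0.0, -1.0]]
wrist_force: [0.2, -0.7, -0.5]
finger_gap: 0.0001
grasp_force: 0.0
row [-1.5  1.3 97. ] [ 0.  -0.  -0.2] t 35.6
```

```bash
python3 -m handwheel '[[[0,-2,1,30,0,0,0],[0,-2,1,60,0,0,0],[0,-2,1,85,0,0,0],[0,-2,1,96,0,0,0],[0,-2,1,96,0,0,0],[0,-2,1,96,0,0,0]]]'; python3 -m handwheel '[[[0,10,0,0,0,0,0],[0,18,0,0,0,0,0],[0,26,0,0,0,0,0],[0,34,0,0,0,0,0],[0,42,0,0,0,0,0],[0,42,0,0,0,0,0]]]'; python3 -c "
from h import *
b=snap('side','side21')[90:260,180:380];c=snap('scene','scene21')[110:280,340:540]
cv2.imwrite('pics/m21.png',np.hstack([cv2.resize(b,(400,340)),cv2.resize(c,(400,340))]))"
```

```text
t: 36.2
tcp_pos: [0.5318, 0.3594, 0.1626]
tcp_rot: [[0.178, -0.984, 0.001], [-0.984, -0.178, 0.001], [-0.0, -0.001, -1.0]]
wrist_force: [-0.0, 0.1, 0.5]
finger_gap: 0.0001
grasp_force: 0.0
t: 36.8
tcp_pos: [0.5393, 0.3176, 0.1623]
tcp_rot: [[0.178, -0.984, 0.001], [-0.984, -0.178, 0.001], [-0.0, -0.002, -1.0]]
wrist_force: [-0.7, 1.4, -0.3]
finger_gap: 0.0
grasp_force: 0.4
```

View pics/m21.png

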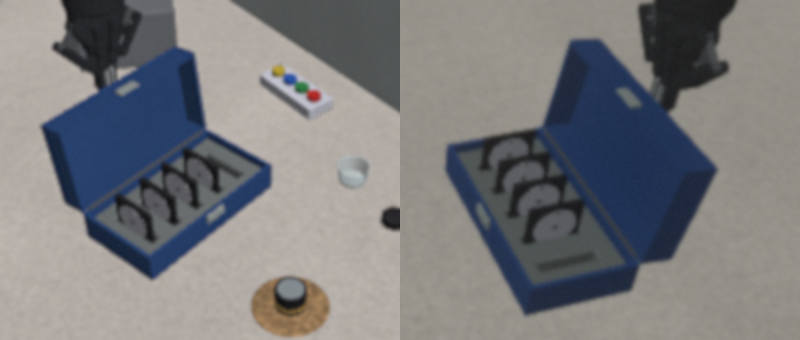

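m21 shows the shut fingers just touching the back of the lid (1.4 N). Now I sweep it over along the arc.

```bash
python3 -m handwheel '[[[0,7,0,-1,0,0,0],[0,14,0,-3,0,0,0],[0,21,0,-5,0,0,0],[0,28,0,-7,0,0,0],[0,35,0,-8,0,0,0],[0,42,0,-9,0,0,0],[0,49,0,-10,0,0,0],[0,56,0,-10,0,0,0],[0,63,0,-9.5,0,0,0],[0,70,0,-9,0,0,0],[0,77,0,-8,0,0,0],[0,77,0,-8,0,0,0]]]'
```

```text
t: 38.1
tcp_pos: [0.552, 0.241, 0.1689]
tcp_rot: [[0.177, -0.984, -0.001], [-0.984, -0.177, -0.002], [0.001, 0.002, -1.0]]
wrist_force: [-0.4, 0.7, 0.0]
finger_gap: 0.0002
grasp_force: 0.0
```

```bash
python3 -m handwheel '[[[0,6,0,1.5,0,0,0],[0,12,0,3,0,0,0],[0,18,0,5,0,0,0],[0,24,0,8,0,0,0],[0,31,0,11.5,0,0,0],[0,37,0,15,0,0,0],[0,43,0,19.5,0,0,0],[0,48,0,24.5,0,0,0],[0,53,0,29.5,0,0,0],[0,57,0,34,0,0,0],[0,60,0,38,0,0,0],[0,60,0,38,0,0,0]]]'; python3 -c "
from h import *
b=snap('side','side22')[90:260,180:380];c=snap('scene','scene22')[110:280,340:540]
cv2.imwrite('pics/m22.png',np.hstack([cv2.resize(b,(400,340)),cv2.resize(c,(400,340))]))"
```

```text
t: 39.3
tcp_pos: [0.563, 0.1831, 0.1308]
tcp_rot: [[0.178, -0.984, -0.001], [-0.984, -0.178, 0.0], [-0.0, 0.001, -1.0]]
wrist_force: [-0.4, 0.1, 0.7]
finger_gap: 0.0
grasp_force: 0.0
```

View pics/m22.png

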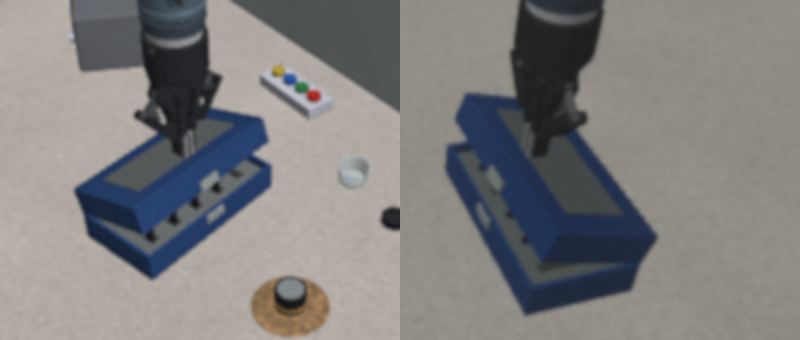

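m22 shows the lid nearly closed with the fingertips on top of it. Press down.

```bash
python3 -m handwheel '[[[0,5,0,5,0,0,0],[0,9,0,10,0,0,0],[0,12,0,15,0,0,0],[0,14,0,19,0,0,0],[0,14,0,23,0,0,0],[0,14,0,25,0,0,0],[0,14,0,26,0,0,0],[0,14,0,26,0,0,0],[0,14,0,26,0,0,0]]]'
```

```text
t: 40.3
tcp_pos: [0.5652, 0.17, 0.1054]
tcp_rot: [[0.179, -0.984, -0.001], [-0.984, -0.179, 0.001], [-0.001, 0.001, -1.0]]
wrist_force: [1.7, 0.7, -0.1]
finger_gap: 0.0002
grasp_force: 0.0
```

```bash
python3 -m handwheel '[[[0,0,0,1,0,0,0],[0,0,0,2,0,0,0],[0,0,0,3,0,0,0],[0,0,0,3,0,0,0],[0,0,0,3,0,0,0]]]'
```

```text
t: 40.8
tcp_pos: [0.5655, 0.1696, 0.1035]
tcp_rot: [[0.179, -0.984, 0.001], [-0.984, -0.179, -0.0], [0.0, -0.001, -1.0]]
wrist_force: [-2.8, -1.0, 6.9]
finger_gap: 0.0003
grasp_force: 3.7
```

```bash
python3 -m handwheel '[[[0,0,0,0.7,0,0,0],[0,0,0,0.7,0,0,0],[0,0,0,0.7,0,0,0]]]'; python3 -m handwheel '[[[0,0,0,-30,0,0,0],[0,0,0,-80,0,0,0],[0,0,0,-130,0,0,0],[0,-40,40,-150,0,0,0],[0,-80,80,-150,0,0,0],[0,-120,120,-150,0,0,0],[0,-150,150,-150,0,0,0],[0,-150,150,-150,0,0,0],[0,-150,150,-150,0,0,0]]]';python3 -c "
from h import *
b=snap('side','side23')[90:310,180:440];c=snap('scene','scene23')[140:320,190:510]
cv2.imwrite('pics/m23.png',np.hstack([cv2.resize(b,(355,300)),cv2.resize(c,(445,300))]))
b=cv2.resize(b[30:150,30:150],(400,400),interpolation=cv2.INTER_CUBIC);c=cv2.resize(c[20:140,160:280],(400,400),interpolation=cv2.INTER_CUBIC);a=cv2.imread('pics/m23.png')
cv2.imwrite('pics/m23.png',np.vstack([cv2.resize(a,(533,200)).copy() if 0 else cv2.resize(a,(800,200)),np.hstack([b,c])]))"
```

```text
t: 41.1
tcp_pos: [0.5655, 0.1696, 0.1035]
tcp_rot: [[0.179, -0.984, 0.001], [-0.984, -0.179, -0.0], [0.0, -0.001, -1.0]]
wrist_force: [-3.4, -2.4, 11.6]
finger_gap: -0.0002
grasp_force: 5.7
t: 42.0
tcp_pos: [0.3894, 0.2916, 0.2519]
tcp_rot: [[0.182, -0.983, -0.0], [-0.983, -0.182, 0.0], [-0.0, 0.0, -1.0]]
wrist_force: [0.4, -0.6, 0.1]
finger_gap: -0.0003
grasp_force: 0.0
```

View pics/m23.png

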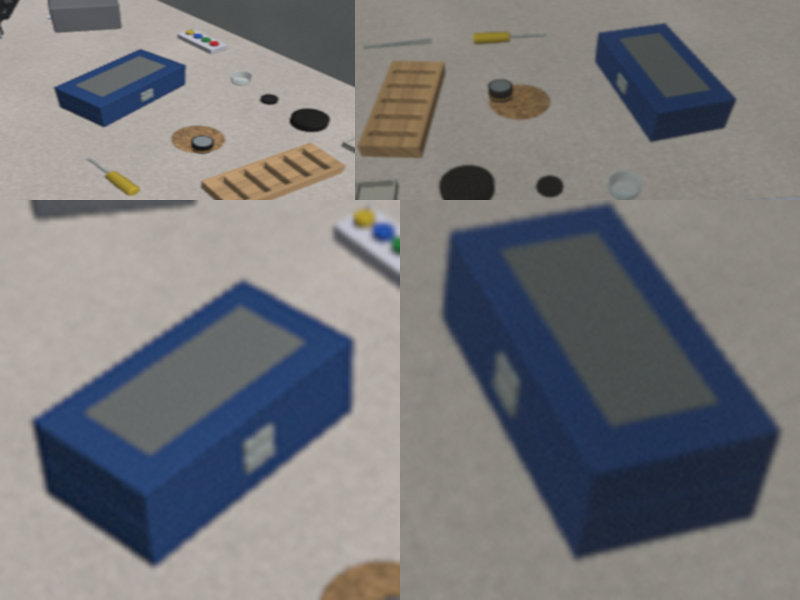

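m23 shows the case shut, rims flush in both views. But the loupe has been knocked towards the mat's edge, so it must be put back. First I measure it by code.

```bash
python3 -c "
from h import *
a,b=('scene23',294.3,218.3),('side23',328.7,246.2)
print(tri(a,b),onz(*a,.03),onz(*b,.03));go([.55,-.02,.25],-79.65)"
```

```text
(array([ 0.5545094 , -0.05020944,  0.0253345 ]), [2.0968854870920737, 2.09688548709208]) [ 0.55784168 -0.04844013  0.03      ] [ 0.55214944 -0.05528858  0.03      ]
row [ 333.8 -100.1    2. ] [-0.1 -0.  -0. ] t 42.1
```

```bash
python3 -m handwheel '[[[0.65,334,-100,0,0,0,0],[0.65,334,-100,0,0,0,0],[0.65,334,-100,0,0,0,0],[0.65,334,-100,0,0,0,0],[0.65,334,-100,0,0,0,0],[0.65,334,-100,0,0,0,0],[0.65,334,-100,0,0,0,0],[0.65,334,-100,50,0,0,0],[0.65,334,-100,50,0,0,0],[0.65,334,-100,50,0,0,0],[0.65,334,-100,50,0,0,0],[0.65,334,-100,50,0,0,0]]]';python3 - <<'E'
from h import *
a=snap('wrist','w30');h=cv2.cvtColor(a,cv2.COLOR_BGR2HSV);g=cv2.cvtColor(a,cv2.COLOR_BGR2GRAY)
# mat: brown
m=((h[:,:,0]>5)&(h[:,:,0]<25)&(h[:,:,1]>80)).astype(np.uint8)
n,l,st,ce=cv2.connectedComponentsWithStats(m)
for i in range(1,n):
    if st[i,4]>150:print('brown',st[i],ce[i])
d=(g<70).astype(np.uint8);n,l,st,ce=cv2.connectedComponentsWithStats(d)
for i in range(1,n):
    if st[i,4]>100:print('dark',st[i],ce[i])
u,v=proj('w30',[.553,-.051,.03]);print(u,v);u,v=int(u),int(v)
print('row v');print(g[v,u-45:u+45].tolist());print('col u');print(g[v-45:v+45,u].tolist())
E
```

```text
t: 43.3
tcp_pos: [0.5515, -0.0203, 0.2046]
tcp_rot: [[0.179, -0.984, 0.006], [-0.984, -0.179, -0.001], [0.002, -0.005, -1.0]]
wrist_force: [-0.5, -0.7, 0.1]
finger_gap: 0.0554
grasp_force: 0.0
brown [ 234    0  230   69 8392] [375.96198761  23.53419924]
brown [ 259  126   92   91 5281] [299.58511646 175.6833933 ]
brown [478 140  32  67 306] [488.75490196 170.47058824]
dark [  50    0   97   90 6782] [97.8649366  44.34444117]
dark [305 131  42  43 413] [324.53510896 149.78450363]
dark [  80  145   42   36 1164] [100.45017182 162.51890034]
dark [   21   251   578   149 44075] [314.6005899  350.80068066]
dark [ 15 356  25  34 437] [ 27.68649886 369.54691076]
323.15133987187727 151.37103609557084
row v
[109, 106, 106, 110, 111, 113, 114, 114, 113, 108, 104, 99, 97, 96, 95, 95, 95, 96, 97, 98, 103, 108, 111, 110, 108, 104, 88, 63, 50, 53, 83, 99, 102, 100, 102, 101, 102, 101, 101, 102, 103, 101, 101, 102, 102, 102, 102, 102, 101, 102, 102, 101, 101, 101, 101, 102, 101, 101, 100, 102, 102, 103, 101, 101, 94, 74, 52, 57, 93, 132, 148, 150, 150, 149, 148, 147, 147, 147, 148, 152, 154, 155, 154, 152, 150, 150, 151, 151, 150, 149]
col u
[145, 147, 147, 148, 147, 146, 146, 146, 148, 148, 147, 146, 143, 140, 139, 138, 139, 142, 145, 149, 150, 151, 148, 130, 91, 55, 50, 51, 51, 57, 80, 100, 102, 104, 101, 102, 102, 102, 102, 101, 102, 102, 100, 101, 102, 102, 101, 102, 102, 100, 101, 101, 101, 100, 101, 100, 100, 100, 101, 101, 101, 100, 100, 99, 88, 61, 49, 56, 76, 92, 97, 100, 103, 104, 105, 107, 109, 106, 102, 99, 99, 101, 102, 105, 105, 105, 103, 101, 100, 100]
```

```bash
python3 -c "
from h import *
s=observe();print(s['tcp_pos'])
l=onz('w30',325.2,153.7,.030);m=onz('w30',305,171.5,.001);print('loupe',l,'mat',m,np.linalg.norm((l-m)[:2]))
l=onz('w30',325.2,153.7,.029);go([l[0]+.001,l[1],.08],-79.65);go([l[0]+.001,l[1],.03],-79.65)"
```

```text
[ 0.55126431 -0.02009518  0.20439998]
loupe [ 0.55077853 -0.04925455  0.03      ] mat [ 0.56628557 -0.02288223  0.001     ] 0.03059359733508232
row [ 28.4   5.4 124.4] [-0.3 -0.1 -0. ] t 43.35
row [ 28.3   5.6 174.4] [-0.3 -0.1 -0. ] t 43.35
```

```bash
python3 -m handwheel '[[[0.65,28,5,40,0,0,0],[0.65,28,5,80,0,0,0],[0.65,28,5,110,0,0,0],[0.65,28,5,120,0,0,0],[0.65,28,5,120,0,0,0],[0.65,28,5,120,0,0,0],[0.65,28,5,120,0,0,0],[0.65,28,5,120,0,0,0],[0.65,28,5,120,0,0,0]]]';python3 -c "
from h import *
go([.5518,-.0493,.031],-79.65)"
```

```text
t: 44.25
tcp_pos: [0.5501, -0.0488, 0.0829]
tcp_rot: [[0.179, -0.984, 0.002], [-0.984, -0.179, -0.0], [0.001, -0.002, -1.0]]
wrist_force: [0.1, 0.2, 0.7]
finger_gap: 0.0559
grasp_force: 0.0
row [ 0.8 -1.4 51.9] [-0.1 -0.  -0. ] t 44.25
```

```bash
python3 -m handwheel '[[[0.65,0.8,-1.4,12,0,0,0],[0.65,0.8,-1.4,25,0,0,0],[0.65,0.8,-1.4,38,0,0,0],[0.65,0.8,-1.4,46,0,0,0],[0.65,0.8,-1.4,51,0,0,0],[0.65,0.8,-1.4,51,0,0,0],[0.65,0.8,-1.4,51,0,0,0]]]'; python3 -m handwheel '[[[0.3,0,0,0,0,0,0],[0.3,0,0,0,0,0,0],[0.3,0,0,0,0,0,0],[0.3,0,0,0,0,0,0],[0.3,0,0,0,0,0,0]]]' 40
```

```text
t: 44.95
tcp_pos: [0.5509, -0.0493, 0.0308]
tcp_rot: [[0.179, -0.984, 0.0], [-0.984, -0.179, 0.0], [-0.0, -0.0, -1.0]]
wrist_force: [0.4, -0.3, 0.9]
finger_gap: 0.0555
grasp_force: 0.0
t: 45.45
tcp_pos: [0.5516, -0.0494, 0.0316]
tcp_rot: [[0.179, -0.984, 0.002], [-0.984, -0.179, -0.0], [0.001, -0.002, -1.0]]
wrist_force: [-1.1, 0.1, 5.1]
finger_gap: 0.0367
grasp_force: 40.2
```

```bash
python3 -m handwheel '[[[0.3,0,0,-20,0,0,0],[0.3,0,0,-40,0,0,0],[0.3,-12,-10,-40,0,0,0],[0.3,-23,-19.5,-40,0,0,0],[0.3,-23,-19.5,-40,0,0,0],[0.3,-23,-19.5,-40,0,0,0],[0.3,-23,-19.5,-25,0,0,0],[0.3,-23,-19.5,-10,0,0,0],[0.3,-23,-19.5,-4,0,0,0],[0.3,-23,-19.5,-3,0,0,0],[0.3,-23,-19.5,-3,0,0,0],[0.3,-23,-19.5,-3,0,0,0]]]'
```

```text
t: 46.65
tcp_pos: [0.5664, -0.0233, 0.0344]
tcp_rot: [[0.179, -0.984, 0.001], [-0.984, -0.179, -0.0], [0.0, -0.001, -1.0]]
wrist_force: [-0.5, -0.9, -0.1]
finger_gap: 0.0369
grasp_force: 40.1
```

```bash
python3 -m handwheel '[[[0.3,0,0,1,0,0,0],[0.3,0,0,2,0,0,0],[0.3,0,0,3,0,0,0],[0.3,0,0,3,0,0,0],[0.3,0,0,3,0,0,0]]]'
```

```text
t: 47.15
tcp_pos: [0.5662, -0.0232, 0.0316]
tcp_rot: [[0.179, -0.984, 0.001], [-0.984, -0.179, -0.0], [0.0, -0.001, -1.0]]
wrist_force: [-2.5, 0.7, 5.3]
finger_gap: 0.0367
grasp_force: 40.7
```

Contact at 5 N. Release, lift, and check by code.

```bash
python3 -m handwheel '[[[0.65,0,0,0,0,0,0],[0.65,0,0,0,0,0,0],[0.65,0,0,0,0,0,0],[0.65,0,0,0,0,0,0],[0.65,0,0,-30,0,0,0],[0.65,0,0,-80,0,0,0],[0.65,0,0,-130,0,0,0],[0.65,-14,0,-172,0,0,0],[0.65,-14,0,-172,0,0,0],[0.65,-14,0,-172,0,0,0],[0.65,-14,0,-172,0,0,0]]]'|head -2;python3 - <<'E'
from h import *
a=snap('wrist','w31');h=cv2.cvtColor(a,cv2.COLOR_BGR2HSV);g=cv2.cvtColor(a,cv2.COLOR_BGR2GRAY)
m=((h[:,:,0]>5)&(h[:,:,0]<25)&(h[:,:,1]>80)).astype(np.uint8)
n,l,st,ce=cv2.connectedComponentsWithStats(m)
for i in range(1,n):
    if st[i,4]>1000:print('brown',st[i])
n,l,st,ce=cv2.connectedComponentsWithStats((g<70).astype(np.uint8))
for i in range(1,n):
    if 150<st[i,4]<3000:print('dark',st[i])
for P in ([.5663,-.0229,.03],[.5663,-.0229,.002]):print(proj('w31',P))
u,v=map(int,proj('w31',[.5663,-.0229,.03]));print(u,v)
print(g[v,u-40:u+40].tolist());print(g[v-40:v+40,u].tolist())
E
```

```text
t: 48.25
tcp_pos: [0.5625, -0.0094, 0.2013]
brown [ 282    0  193   58 5993]
brown [ 269  117   94   93 5522]
dark [  86  136   42   37 1211]
dark [297 146  41  43 438]
dark [ 19 354  25  33 448]
(np.float64(315.77994533856526), np.float64(169.5267318187465))
(np.float64(315.9839956184643), np.float64(163.35530093499753))
315 169
[106, 102, 99, 95, 94, 99, 103, 108, 110, 113, 113, 108, 98, 91, 87, 86, 90, 93, 98, 103, 105, 87, 56, 49, 56, 83, 100, 102, 101, 102, 101, 101, 101, 102, 101, 102, 100, 101, 101, 101, 101, 101, 100, 101, 100, 100, 100, 101, 101, 100, 101, 101, 99, 99, 101, 100, 101, 102, 100, 90, 68, 48, 49, 73, 96, 107, 107, 104, 105, 104, 106, 105, 104, 106, 106, 107, 108, 108, 109, 106]
[107, 111, 116, 121, 123, 121, 120, 112, 104, 97, 95, 98, 102, 104, 107, 105, 93, 61, 47, 47, 47, 45, 52, 75, 99, 101, 102, 101, 103, 102, 101, 101, 100, 101, 101, 100, 102, 100, 101, 101, 101, 100, 100, 101, 100, 100, 101, 100, 102, 99, 100, 101, 100, 101, 101, 101, 99, 85, 52, 49, 70, 94, 98, 100, 98, 96, 94, 94, 93, 93, 92, 90, 88, 90, 95, 100, 103, 103, 102, 97]
```

```bash
python3 - <<'E'
from h import *
b=snap('scene','scene31');b2=cv2.imread('pics/scene23.png')
for nm,i,j in (('0-31','scene0','scene31'),('23-31','scene23','scene31')):
    d=cv2.absdiff(cv2.imread(f'pics/{i}.png'),cv2.imread(f'pics/{j}.png')).max(2)
    n,l,st,ce=cv2.connectedComponentsWithStats((cv2.blur(d,(3,3))>25).astype(np.uint8))
    print(nm,[st[k].tolist() for k in range(1,n) if st[k,4]>12])
E
```

```text
0-31 [[263, 0, 12, 38, 196], [285, 0, 11, 3, 23], [290, 0, 97, 175, 5431], [493, 0, 35, 48, 636], [526, 0, 36, 52, 845], [279, 34, 23, 13, 170], [297, 63, 12, 3, 22], [363, 129, 140, 124, 8178], [198, 202, 46, 61, 1927], [298, 215, 19, 22, 348]]
23-31 [[283, 0, 12, 13, 57], [324, 0, 12, 10, 79], [291, 0, 96, 175, 4544], [433, 0, 50, 94, 2918], [274, 3, 5, 8, 18], [280, 33, 18, 11, 108], [296, 62, 15, 5, 35], [285, 211, 31, 25, 589]]
```

The loupe is centred and upright on the mat, the case is shut, and the bystanders are unchanged. Handing in.

```bash
python3 -c "
from station import finish_job
print(finish_job())"
```

```text
the job is handed in; nothing more can be done
None
```

The job is handed in at about 48 s of the 210 s: all four plates stand in case slots 0–3, the case is pressed shut with its rims flush, and the loupe, which I put back after it was knocked, stands upright on the mat.

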